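# Fetch the salt pot from behind the jars

## Task

Bring out the low salt pot hemmed in at the back of the wooden caddy: first clear the pepper mill, the canister and the square tin out of the caddy so that all three stand upright on the chopping board, then set the salt pot down in the middle of the round cork trivet. Finally put the mill, the canister and the tin back in the caddy, each upright in the very place where it stood at the start (remember which stood where). Tip nothing over, and leave the mug, the bowl and the potted herb where they are.

Things in the scene. Friction and masses are not known exactly. Their poses are not given: they have to be found in the camera images.
- mill: Turned wooden pepper mill, loose, 126 mm tall: round foot 50 mm across (lowest 14 mm), straight round shaft 40 mm across from 28 to 105 mm up, small knob 26 mm across on top. About 0.2 kg. Stands in the caddy in one of its three outer places. Origin: centre of the underside, z up.
- canister: White ceramic cylinder, loose, 52 mm across and 100 mm tall, with a flat steel lid 47 mm across on it up to 112 mm. About 0.25 kg. Stands in the caddy in one of the three outer places. Origin: centre of the underside, z up; the lid is fixed to it.
- tin: Square dark steel tin, loose, 48 x 48 mm and 108 mm tall, with a round cap 36 mm across on top up to 118 mm (cap fixed on). About 0.15 kg. Its sides start parallel to the caddy's. Stands in one of the three outer places. Origin: centre of the underside, x and y square to its sides, z up.
- pot: The salt pot, loose: the low round one, 56 mm across and 55 mm tall, white ceramic with a flat wooden lid as wide as itself (fixed on). About 0.2 kg. Stands at the middle of the caddy's back row, between two of the tall things and behind the third, about 10 mm from each. Origin: centre of the underside, z up.
- caddy: Low open wooden tray, fixed, 145 mm (its x) by 200 mm (its y); floor 8 mm and rim 22 mm above the worktop, walls 6 mm thick. Origin: centre of its underside; its x points away from the robot, turned up to 0.25 rad. Places (x, y) in its frame, within 2 mm: salt pot (27.5, 0) mm; tall things (27.5, 63), (27.5, -63) and (-35.5, 0) mm, shuffled at each start.
- board: Rectangular wooden chopping board lying on the worktop, fixed, 170 mm (its x) by 240 mm (its y), 15 mm thick, with a shallow dark line near each long edge. Side area for the three tall things; room for three in a row along its y, 75 mm apart. Origin: centre of its underside, turned up to 0.25 rad.
- trivet: Round cork trivet lying on the worktop, fixed, 120 mm across, 10 mm thick. The salt pot goes on its middle. Origin: centre of its underside. Caddy, board and trivet trade places (left, middle, right) between starts.
- mug: White mug, loose, 80 mm across, 85 mm tall, with a handle; stands beyond the work and is to be left alone. Origin: centre of the underside.
- bowl: Terracotta bowl, loose, 120 mm across, 50 mm tall, beyond the work, to be left alone. Origin: centre of the underside.
- herb: Small potted herb, loose: terracotta pot 76 mm across and 60 mm tall with green leaves up to about 110 mm; beyond the work, to be left alone. Origin: centre of the underside.

How it is judged:
By the outcome, as a careful person would: the job done as asked, in the order asked, and still so for the second after the job is handed in, with the robot touching nothing.
It also fails if it takes over 144 s, if anything falls off the work surface, if the arm or the gripper's body presses on something with over 40 N, if the wrist force passes 120 N, or if a joint passes its speed limit or range.

## Robot

A 6-joint arm with a two-finger parallel gripper is mounted at the origin on the work surface. World frame = base frame: x ahead of the robot, y to its left, z up, the work surface at z = 0. Lengths are in m, angles in rad, forces in N, time in s.
With the tool pointing down it reaches from about 0.25 to 0.775 m from the base axis. Payload 4 kg.
Tool frame: the origin (TCP) lies on the mounting face of the last link; the fingertips stand 173 mm ahead of it and the grasp point (between the pads) lies bot.grip_point_offset ahead of it (bot.grip_point_offset is the distance from the TCP to the grasp point, in m); z points along the fingers, y is the line along which they close (so a half turn about z gives the same grasp; the last joint's range is limited). The gripper opens to 85 mm and grips with 20 to 120 N. Pads are 22 mm wide; open, the fingers measure 114 mm over their backs; the gripper's body (76 mm by 85 mm) begins 54 mm behind the grasp point. The pads swing forward as they close: fully open they stand 13 mm farther back than shut.
Start: joints at [-1.264, 0.087, 1.371, -0, 1.684, -0.103], TCP at [0.219, -0.504, 0.405] pointing down, gripper open.
Joint ranges: [-3.1, 3.1], [-0.76, 2.03], [0.27, 2.55], [-1.08, 4.22], [0.17, 2.65], [-2.57, 2.57]. Speed limits (rad/s): [2.79, 2.79, 3.14, 3.14, 3.14, 3.14].

## Interface

Orientations are given as a unit quaternion [w, x, y, z].
In Python, from cell import bot gives the robot as it stands.
- The arm moves only by the tool drive_tool, never from a script. Its argument "plan" is a list of rows, each an object with "delta_pos": the shift along the tool's x, y, z each as a share of 20 cm, from -1 to 1, a list of three; "rotation": the turn, a rotation vector about the tool's x, y, z each as a share of 30 degrees, from -1 to 1, a list of three. A call has 1 to 20 rows; each row shifts and turns the commanded pose from where the row before left it, along the tool's axes as they then stand; what a row does not reach is not made up. A row lasts 1/12 s, in which the tool goes at most 41.7 mm and 7.16 degrees, less where a joint would pass 70% of its speed; a pose out of reach is approached as far as the arm can. A call with a number of a shift or a turn outside -1 to 1 is refused whole. A call with a gripper value outside its range is refused whole. "jaw" is the finger opening in mm, from 0 to 85.4, set as the call begins (left out, the last holds). The fingers move at their own pace and stop on an object; "squeeze" is the grip in N (left out, the last holds). Time passes only in rows, so rows that do not move let the fingers close. It gives the time, the measured TCP pose, the force, the opening and the grip force at its end, in the units of the state.
- bot.get_obs(): the state, without advancing time (a new reading comes with each control period).
- bot.camera(name): name is "scene" or "top" or "wrist"; returns (picture, depth): 480x640x3 uint8, red, green, blue; 480x640 float32, m along the optical axis (not along the pixel's ray), 0 where there is no reading.
- bot.get_calibration(name): a dict with "camera_matrix" (3x3 intrinsics, pixels), "k1" (the pictures are not rectified: a ray, as slopes to the right and down, at radius r is drawn at 1 + k1 r^2 times it, then the intrinsics apply), "extrinsics" (4x4, takes a point from world to camera coordinates). Camera axes: x right, y up, looking along -z (the intrinsics and any distortion apply to the point x, -y, -z); pixel columns grow to the right and rows downward; lengths in m; the calibration is good to about 2 mm. A picture is of the moment at which its call begins: read the wrist's pose just before it. get_calibration takes no time and is no camera call; for the wrist camera it gives the pose at the moment of the call.
- bot.sign_off(): hands the job in; it is judged then, once.
The state is a dict: "time_s": time; "qpos": joint angles; "qvel": joint speeds; "joint_efforts": joint torques, N m; "tcp_pos": TCP position; "tcp_rot": TCP orientation; "contact_force": force on the tool from outside, world axes, zero at the start; "moment": the same for the moment, N m; "opening": opening from 0.0 (shut) to 1.0 (fully open); "grasp_force": force on a finger pad.
Only numpy, scipy, OpenCV 4.12 (cv2) and the standard library are available. Lean on these libraries where they do the work, as an engineer would, in place of code of your own. Each camera call takes 0.05 s, during which the arm holds its last target. There are 200 camera calls.

## Working session

There is one attempt and no reset: what is moved stays moved. The work goes in short steps, Python scripts to look and compute and a tool call to move; the robot and the scene stay as the last step left them, time stands still between calls to the robot, and variables do not carry over. Pictures are saved under pics/ and viewed, at most 14 in all, crops included, and the job is handed in when it is done.

Besides the shell and the picture viewer there is one more tool, called after "Emit:" as name(argument=value, ...) on one line, values as JSON. drive_tool: Moves the arm, as the interface text tells. Shift numbers are shares of 20 cm and turn numbers shares of 30 degrees, none past 1 either way. Its arguments: {"type":"object","properties":{"plan":{"type":"array"},"jaw":{"type":"number"},"squeeze":{"type":"number"}},"required":["plan"]}

```bash
ls; mkdir -p pics
python3 - <<'E'
from cell import bot
import cv2
o=bot.get_obs();print(o, bot.grip_point_offset)
for n in("scene","top"):
    p,d=bot.camera(n);cv2.imwrite(f"pics/{n}0.png",p[:,:,::-1]);import numpy as np;np.save(f"pics/{n}0.npy",d)
    print(n,bot.get_calibration(n))
E
```

```text
pics
{'time_s': 0.0, 'qpos': array([-1.26409983e+00,  8.79945146e-02,  1.37226075e+00, -5.35641601e-06,
        1.68355890e+00, -1.03097801e-01]), 'qvel': array([ 0.00173434, -0.00054454,  0.00063177, -0.00024384, -0.00099301,
        0.00121384]), 'joint_efforts': array([-2.30889280e-03, -3.51870131e+01, -3.13273680e+01, -2.45852980e-04,
        1.07784726e-02,  3.81069256e-06]), 'tcp_pos': array([ 0.21909747, -0.50436842,  0.40351378]), 'tcp_rot': array([-1.10473546e-03,  9.79081374e-01,  2.03466041e-01, -1.15526830e-04]), 'contact_force': array([ 0.77046707, -0.9247529 , -0.01832362]), 'moment': array([0.02029787, 0.02839601, 0.03397789]), 'grasp_force': 0.0, 'opening': 0.9997552467424781} 0.1547
scene {'camera_matrix': array([[593.81807989,   0.        , 311.24721562],
       [  0.        , 593.81807989, 241.4442367 ],
       [  0.        ,   0.        ,   1.        ]]), 'k1': 0.013554543680397886, 'extrinsics': array([[-3.77262403e-01,  9.26106166e-01,  6.69452518e-04,
         2.32014506e-01],
       [-7.17979920e-01, -2.92935677e-01,  6.31421827e-01,
         4.42839599e-01],
       [ 5.84959754e-01,  2.37731062e-01,  7.75439248e-01,
        -1.47329529e+00],
       [ 0.00000000e+00,  0.00000000e+00,  0.00000000e+00,
         1.00000000e+00]])}
top {'camera_matrix': array([[533.29309376,   0.        , 328.3795167 ],
       [  0.        , 533.29309376, 236.39287667],
       [  0.        ,   0.        ,   1.        ]]), 'k1': -0.1639530545492358, 'extrinsics': array([[ 0.11444399, -0.99342598, -0.00271986, -0.0590896 ],
       [ 0.96648831,  0.11070662,  0.2316126 , -0.6179121 ],
       [-0.22978887, -0.02913539,  0.9728043 , -0.94219328],
       [ 0.        ,  0.        ,  0.        ,  1.        ]])}
```

View pics/top0.png

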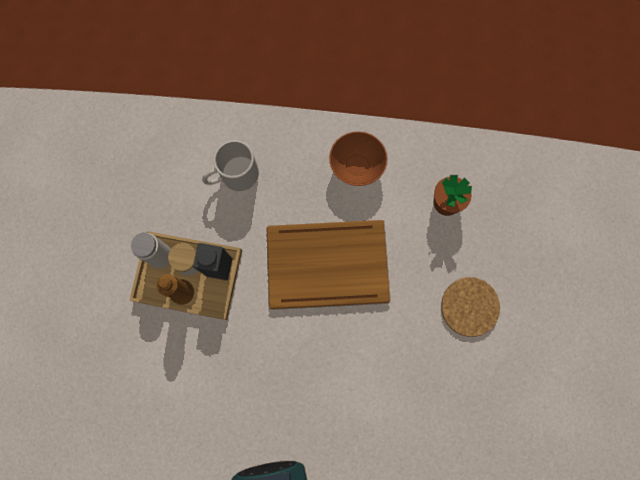

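View pics/scene0.png

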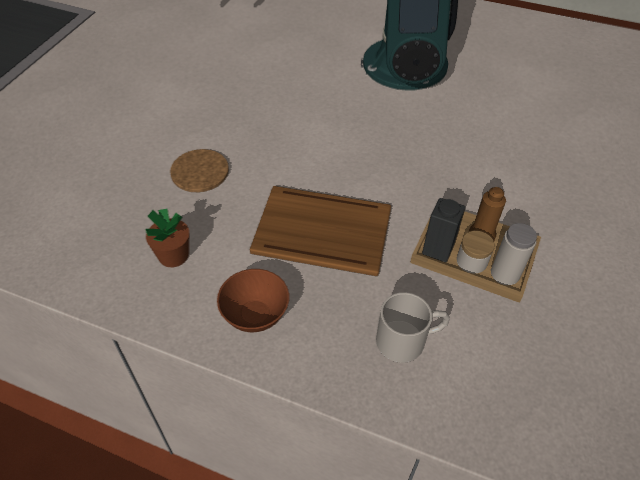

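The top view shows the caddy on the left, with the canister at back left (147,246), the pot at (182,257), the tin at back right (212,260) and the mill in front (170,286). The board is in the middle (328,264) and the trivet on the right (470,307). I'll enlarge it to read the corners.

```bash
cat > h.py <<'E'
import numpy as np, cv2
from cell import bot
def px2w(name,uv,z,cal=None):
    """pixels -> world points on plane z"""
    c=cal or bot.get_calibration(name);K=c["camera_matrix"];E=c["extrinsics"]
    n=cv2.undistortPoints(np.array(uv,float).reshape(-1,1,2),K,np.array([c["k1"],0,0,0,0.]))[:,0]
    R,t=E[:3,:3],E[:3,3];o=-R.T@t
    d=np.c_[n[:,0],-n[:,1],-np.ones(len(n))]@R
    return o+d*((z-o[2])/d[:,2])[:,None]
def w2px(name,P,cal=None):
    c=cal or bot.get_calibration(name);E=c["extrinsics"]
    q=np.atleast_2d(P)@E[:3,:3].T+E[:3,3];q=q*[1,-1,-1]
    return cv2.projectPoints(q,np.zeros(3),np.zeros(3),c["camera_matrix"],np.array([c["k1"],0,0,0,0.]))[0][:,0]
E
python3 - <<'E'
import cv2
p=cv2.imread("pics/top0.png")
a=cv2.resize(p[220:330,120:260],None,fx=5.6,fy=5.6,interpolation=cv2.INTER_CUBIC)[:600]
cv2.imwrite("pics/c1.png",a[:, :784])
b=cv2.resize(p[210:350,255:510],None,fx=3,fy=3,interpolation=cv2.INTER_CUBIC)
cv2.imwrite("pics/c2.png",b)
E
```

```text
(no output)
```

View pics/c1.png

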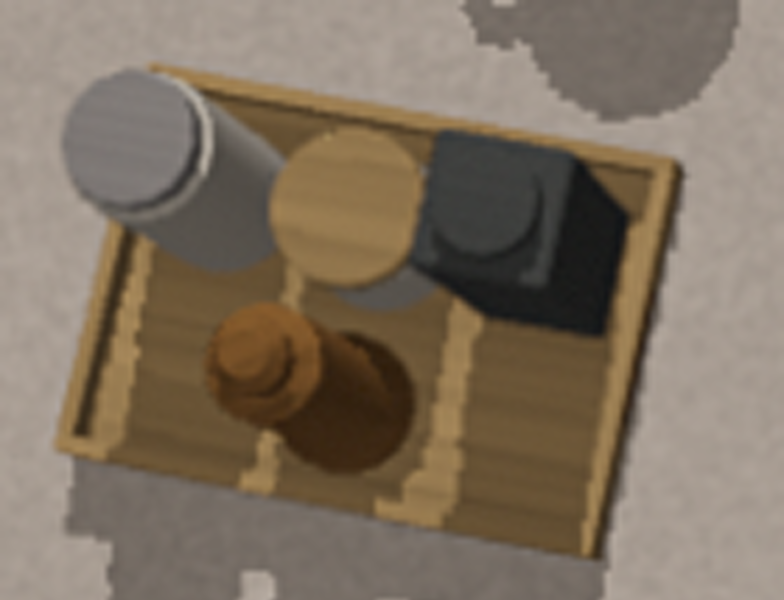

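View pics/c2.png

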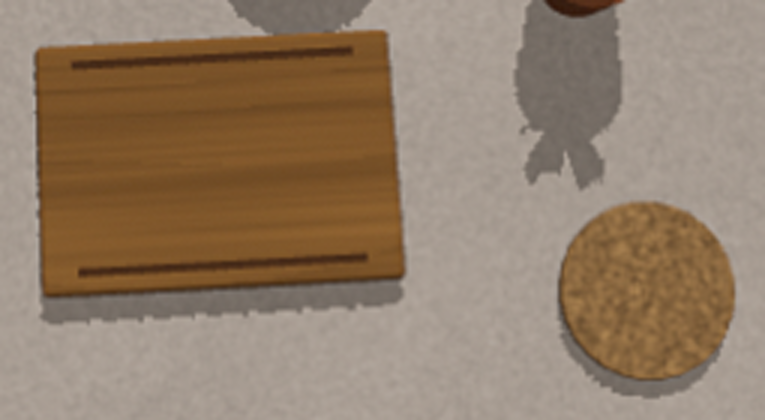

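The crop shows the caddy rim corners at near-left (58,447), near-right (600,557) and far-right (680,162). It also shows the lid and cap centres. In the second crop the board corners are (37,48), (386,31), (404,276) and (44,295), and the trivet centre is (648,290).

Run:
```python
from h import *
from scipy.optimize import least_squares
np.set_printoptions(precision=4,suppress=True)
f=lambda pts,s,o:(np.array(pts,float)+.5)/s-.5+o
def rect(W,lx,ly,idx):
    C=np.array([[1,1],[1,-1],[-1,-1],[-1,1]])[idx]*[lx/2,ly/2]
    g=lambda p:np.c_[np.cos(p[2])*C[:,0]-np.sin(p[2])*C[:,1]+p[0],np.sin(p[2])*C[:,0]+np.cos(p[2])*C[:,1]+p[1]]-W[:,:2]
    r=least_squares(lambda p:g(p).ravel(),[*W[:,:2].mean(0),0]);print(r.x,(r.fun*1000).round(1));return r.x
o=np.array([120,220])
W=px2w("top",f([[155,64],[680,162],[600,557],[58,447]],5.6,o),.022)
c=rect(W,.145,.2,[0,1,2,3])
Rc=np.array([[np.cos(c[2]),-np.sin(c[2])],[np.sin(c[2]),np.cos(c[2])]])
for n,p in dict(pot=(27.5,0),L=(27.5,63),R=(27.5,-63),F=(-35.5,0)).items(): print(n,Rc@np.array(p)/1000+c[:2])
for n,p,z in(("can",(128,138),.120),("pot",(350,205),.063),("tin",(486,207),.126),("mill",(252,350),.13)): print(n,px2w("top",f([p],5.6,o),z)[0])
W=px2w("top",f([[37,48],[386,31],[404,276],[44,295]],3,[255,210]),.015)
b=rect(W,.17,.24,[0,1,2,3])
print("triv",px2w("top",f([[648,290]],3,[255,210]),.010))
print(px2w("top",[[234,166],[358,160],[452,197]],.06))
# scene cross check: project predicted tops into scene
d=np.load("pics/top0.npy");print(d[246,143],d[257,182])
```

```text
[ 0.5235  0.2877 -0.0643] [ 0.6 -0.2  1.5 -0.8 -0.8  1.3 -1.3 -0.4]
pot [0.5509 0.2859]
L [0.5549 0.3488]
R [0.5468 0.223 ]
F [0.488  0.2899]
can [0.5556 0.3495 0.12  ]
pot [0.5517 0.2881 0.063 ]
tin [0.5459 0.2242 0.126 ]
mill [0.4903 0.2914 0.13  ]
[0.5794 0.0095 0.1655] [ 1.2  2.   2.1 -1.4 -1.5 -2.4 -1.8  1.8]
triv [[ 0.5255 -0.2839  0.01  ]]
[[ 0.7463  0.217   0.06  ]
 [ 0.7865 -0.0287  0.06  ]
 [ 0.7311 -0.2218  0.06  ]]
0.9616167 1.0149212
```

Emit:
drive_tool(plan=[{"delta_pos": [0,0,0],"rotation": [0,0,-0.2094]},{"delta_pos": [0,0,0],"rotation": [0,0,-0.2094]},{"delta_pos": [0,0,0],"rotation": [0,0,-0.2094]},{"delta_pos": [0,0,0],"rotation": [0,0,-0.2094]},{"delta_pos": [0,0,0],"rotation": [0,0,-0.2094]},{"delta_pos": [0,0,0],"rotation": [0,0,-0.2094]},{"delta_pos": [0,0,0],"rotation": [0,0,-0.2094]},{"delta_pos": [0,0,0],"rotation": [0,0,-0.2094]},{"delta_pos": [0,0,0],"rotation": [0,0,-0.2094]},{"delta_pos": [0,0,0],"rotation": [0,0,-0.2094]},{"delta_pos": [0,0,0],"rotation": [0,0,0]}], jaw=85, squeeze=40)

```text
time_s: 1.02
tcp_pos: [0.2191, -0.5044, 0.404]
tcp_rot: [-0.001, 0.729, 0.685, 0.0]
contact_force: [0.3, 0.1, -0.3]
opening: 0.998
grasp_force: 0.0
```

```bash
cat >> h.py <<'E'
cad=np.array([.5240,.2887,-.0643]);brd=np.array([.5794,.0095,.1655]);triv=np.array([.5255,-.2839])
def at(f,x,y):
    c,s=np.cos(f[2]),np.sin(f[2]);return np.array([f[0]+c*x-s*y,f[1]+s*x+c*y])
T=dict(mill=at(cad,-.0355,0)+[.001,.0006],can=at(cad,.0275,.063),tin=at(cad,.0275,-.063),pot=at(cad,.0275,0)+[0,.0006],
 b1=at(brd,0,-.075),b2=at(brd,0,0),b3=at(brd,0,.075),triv=triv)
def go(xy,z):
    "shares along tool axes to TCP at xy (name or pair), height z; also angle errors"
    from scipy.spatial.transform import Rotation as Ro
    o=bot.get_obs();q=o["tcp_rot"];R=Ro.from_quat([*q[1:],q[0]]).as_matrix()
    d=np.r_[T[xy] if isinstance(xy,str) else xy,z]-o["tcp_pos"]
    yaw=np.arctan2(R[1,0],R[0,0])
    print(xy,"shares",(R.T@d/.2).round(3),"tilt",R[:2,2].round(4),"yawerr",round(yaw-(np.pi/2+cad[2]),4),"tcp",o["tcp_pos"].round(4),"t",round(o["time_s"],2),"F",o["contact_force"].round(1),"open",round(o["opening"]*85.4,1),"gf",round(o["grasp_force"],1))
E
python3 -c "
from h import *
print({k:v.round(4) for k,v in T.items()});go('mill',.4035);go('mill',.2527)"
```

```text
{'mill': array([0.4896, 0.2916]), 'can': array([0.5555, 0.3498]), 'tin': array([0.5474, 0.2241]), 'pot': array([0.5514, 0.2875]), 'b1': array([ 0.5918, -0.0645]), 'b2': array([0.5794, 0.0095]), 'b3': array([0.567 , 0.0835]), 'triv': array([ 0.5255, -0.2839])}
mill shares [4.057 1.1   0.007] tilt [-0.0004  0.0011] yawerr 0.0015 tcp [ 0.2191 -0.5044  0.404 ] t 1.02 F [ 0.3  0.1 -0.3] open 85.3 gf 0.0
mill shares [4.056 1.1   0.761] tilt [-0.0004  0.0011] yawerr 0.0015 tcp [ 0.2191 -0.5044  0.404 ] t 1.02 F [ 0.3  0.1 -0.3] open 85.3 gf 0.0
```

Emit:
drive_tool(plan=[{"delta_pos": [0.1,0.027,0],"rotation": [0,0,0]},{"delta_pos": [0.19,0.0515,0],"rotation": [0,0,0]},{"delta_pos": [0.19,0.0515,0],"rotation": [0,0,0]},{"delta_pos": [0.19,0.0515,0],"rotation": [0,0,0]},{"delta_pos": [0.19,0.0515,0],"rotation": [0,0,0]},{"delta_pos": [0.19,0.0515,0],"rotation": [0,0,0]},{"delta_pos": [0.19,0.0515,0],"rotation": [0,0,0]},{"delta_pos": [0.19,0.0515,0],"rotation": [0,0,0]},{"delta_pos": [0.19,0.0515,0],"rotation": [0,0,0]},{"delta_pos": [0.19,0.0515,0],"rotation": [0,0,0]},{"delta_pos": [0.19,0.0515,0],"rotation": [0,0,0]},{"delta_pos": [0.19,0.0515,0],"rotation": [0,0,0]},{"delta_pos": [0.19,0.0515,0],"rotation": [0,0,0]},{"delta_pos": [0.19,0.0515,0],"rotation": [0,0,0]},{"delta_pos": [0.19,0.0515,0],"rotation": [0,0,0]},{"delta_pos": [0.19,0.0515,0],"rotation": [0,0,0]},{"delta_pos": [0.19,0.0515,0],"rotation": [0,0,0]},{"delta_pos": [0.19,0.0515,0],"rotation": [0,0,0]},{"delta_pos": [0.19,0.0515,0],"rotation": [0,0,0]},{"delta_pos": [0.19,0.0515,0],"rotation": [0,0,0]}])

```text
time_s: 2.68
tcp_pos: [0.4677, 0.2252, 0.4044]
tcp_rot: [0.0, 0.73, 0.683, -0.0]
contact_force: [0.1, -1.2, 0.7]
opening: 0.994
grasp_force: 0.0
```

Emit:
drive_tool(plan=[{"delta_pos": [0.19,0.0515,0],"rotation": [0,0,0]},{"delta_pos": [0.1,0.03,0],"rotation": [0,0,0]},{"delta_pos": [0.05,0.015,0],"rotation": [0,0,0]},{"delta_pos": [0,0,0],"rotation": [0,0,0]},{"delta_pos": [0,0,0],"rotation": [0,0,0]}])

```text
time_s: 3.1
tcp_pos: [0.4913, 0.2892, 0.4042]
tcp_rot: [0.0, 0.73, 0.683, -0.001]
contact_force: [-1.0, -0.6, 0.9]
opening: 0.996
grasp_force: 0.0
```

```bash
python3 -c "
from h import *
go('mill',.2527)
c=bot.get_calibration('wrist');p,d=bot.camera('wrist');cv2.imwrite('pics/w1.png',p[:,:,::-1]);np.save('pics/w1.npy',c,allow_pickle=True)
for n in('can','tin','pot','mill'):print(n,w2px('wrist',np.r_[T[n],dict(can=.12,tin=.126,pot=.063,mill=.13)[n]],c))"
```

```text
mill shares [ 0.013 -0.009  0.758] tilt [-0.0011 -0.0015] yawerr -0.0014 tcp [0.4913 0.2892 0.4042] t 3.1 F [-1.  -0.6  0.9] open 85.1 gf 0.0
can [[399.20256743 148.38246783]]
tin [[390.99329327 314.57187737]]
pot [[380.46602894 218.81294865]]
mill [[311.51610555 237.60648096]]
```

View pics/w1.png

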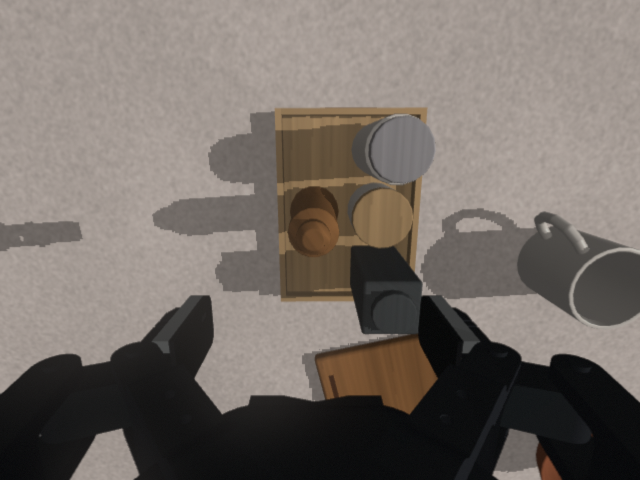

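The wrist view agrees with the prediction to about 3 px (roughly 2 mm): mill knob (314,234), canister lid (402,148), pot (381,216), tin cap (394,311). I'll shift the targets by about 1 mm.

```bash
sed -i 's/^cad=np.array(\[.5240,.2887/cad=np.array([.5250,.2897/' h.py; python3 -c "
from h import *
go('mill',.2527)"
```

```text
mill shares [ 0.021 -0.004  0.759] tilt [-0.0006 -0.0012] yawerr -0.0021 tcp [0.4912 0.2886 0.4046] t 3.15 F [-0.4 -0.7 -0.8] open 85.1 gf 0.0
```

Emit:
drive_tool(plan=[{"delta_pos": [0.017,-0.004,0.06],"rotation": [0,0,0]},{"delta_pos": [0,0,0.12],"rotation": [0,0,0]},{"delta_pos": [0,0,0.12],"rotation": [0,0,0]},{"delta_pos": [0,0,0.12],"rotation": [0,0,0]},{"delta_pos": [0,0,0.12],"rotation": [0,0,0]},{"delta_pos": [0,0,0.12],"rotation": [0,0,0]},{"delta_pos": [0,0,0.07],"rotation": [0,0,0]},{"delta_pos": [0,0,0.03],"rotation": [0,0,0]},{"delta_pos": [0,0,0],"rotation": [0,0,0]},{"delta_pos": [0,0,0],"rotation": [0,0,0]}])

```text
time_s: 3.98
tcp_pos: [0.4908, 0.2924, 0.2531]
tcp_rot: [0.0, 0.73, 0.683, 0.0]
contact_force: [0.0, 0.1, -0.3]
opening: 1.0
grasp_force: 0.0
```

Emit:
drive_tool(plan=[{"delta_pos": [0,0,0],"rotation": [0,0,0]},{"delta_pos": [0,0,0],"rotation": [0,0,0]},{"delta_pos": [0,0,0],"rotation": [0,0,0]},{"delta_pos": [0,0,0],"rotation": [0,0,0]},{"delta_pos": [0,0,0],"rotation": [0,0,0]},{"delta_pos": [0,0,0],"rotation": [0,0,0]},{"delta_pos": [0,0,0],"rotation": [0,0,0]},{"delta_pos": [0,0,0],"rotation": [0,0,0]},{"delta_pos": [0,0,0],"rotation": [0,0,0]},{"delta_pos": [0,0,0],"rotation": [0,0,0]}], jaw=25, squeeze=35)

```text
time_s: 4.82
tcp_pos: [0.4909, 0.2933, 0.2539]
tcp_rot: [0.0, 0.73, 0.684, 0.001]
contact_force: [-2.2, 0.3, 5.5]
opening: 0.465
grasp_force: 35.3
```

```bash
python3 -c "
from h import *
go('mill',.2527);go('b1',.4)"
```

```text
mill shares [-0.004 -0.001  0.006] tilt [0.0015 0.0008] yawerr -0.0002 tcp [0.4909 0.2933 0.2539] t 4.82 F [-2.2  0.3  5.5] open 39.7 gf 35.3
b1 shares [-1.752  0.619 -0.731] tilt [0.0015 0.0008] yawerr -0.0002 tcp [0.4909 0.2933 0.2539] t 4.82 F [-2.2  0.3  5.5] open 39.7 gf 35.3
```

Emit:
drive_tool(plan=[{"delta_pos": [0,0,-0.05],"rotation": [0,0,0]},{"delta_pos": [0,0,-0.1],"rotation": [0,0,0]},{"delta_pos": [0,0,-0.15],"rotation": [0,0,0]},{"delta_pos": [0,0,-0.15],"rotation": [0,0,0]},{"delta_pos": [0,0,-0.15],"rotation": [0,0,0]},{"delta_pos": [0,0,-0.1],"rotation": [0,0,0]},{"delta_pos": [-0.06,0.02,-0.04],"rotation": [0,0,0]},{"delta_pos": [-0.12,0.04,0],"rotation": [0,0,0]},{"delta_pos": [-0.16,0.056,0],"rotation": [0,0,0]},{"delta_pos": [-0.16,0.056,0],"rotation": [0,0,0]},{"delta_pos": [-0.16,0.056,0],"rotation": [0,0,0]},{"delta_pos": [-0.16,0.056,0],"rotation": [0,0,0]},{"delta_pos": [-0.16,0.056,0],"rotation": [0,0,0]},{"delta_pos": [-0.16,0.056,0],"rotation": [0,0,0]},{"delta_pos": [-0.16,0.056,0],"rotation": [0,0,0]},{"delta_pos": [-0.16,0.056,0],"rotation": [0,0,0]},{"delta_pos": [-0.16,0.056,0],"rotation": [0,0,0]},{"delta_pos": [-0.09,0.035,0],"rotation": [0,0,0]},{"delta_pos": [-0.04,0.02,0],"rotation": [0,0,0]},{"delta_pos": [0,0,0],"rotation": [0,0,0]}])

```text
time_s: 6.48
tcp_pos: [0.5919, -0.0666, 0.3988]
tcp_rot: [-0.001, 0.731, 0.683, -0.001]
contact_force: [0.4, 0.2, -2.1]
opening: 0.458
grasp_force: 35.6
```

```bash
python3 -c "
from h import *
go('b1',.2612)"
```

```text
b1 shares [0.011 0.001 0.688] tilt [-0.003  -0.0001] yawerr -0.0038 tcp [ 0.5919 -0.0666  0.3988] t 6.48 F [ 0.4  0.2 -2.1] open 39.1 gf 35.6
```

Emit:
drive_tool(plan=[{"delta_pos": [0.005,0,0.06],"rotation": [0,0,0]},{"delta_pos": [0.005,0,0.12],"rotation": [0,0,0]},{"delta_pos": [0,0,0.12],"rotation": [0,0,0]},{"delta_pos": [0,0,0.12],"rotation": [0,0,0]},{"delta_pos": [0,0,0.12],"rotation": [0,0,0]},{"delta_pos": [0,0,0.08],"rotation": [0,0,0]},{"delta_pos": [0,0,0.04],"rotation": [0,0,0]},{"delta_pos": [0,0,0.02],"rotation": [0,0,0]},{"delta_pos": [0,0,0],"rotation": [0,0,0]},{"delta_pos": [0,0,0],"rotation": [0,0,0]},{"delta_pos": [0,0,0],"rotation": [0,0,0]}])

```text
time_s: 7.4
tcp_pos: [0.5923, -0.0619, 0.2665]
tcp_rot: [0.001, 0.729, 0.684, 0.001]
contact_force: [0.4, -0.3, -1.5]
opening: 0.458
grasp_force: 35.6
```

```bash
python3 -c "
from h import *
go('b1',.2605)"
```

```text
b1 shares [-0.013 -0.002  0.03 ] tilt [ 0.0032 -0.0006] yawerr 0.0002 tcp [ 0.5923 -0.0619  0.2665] t 7.4 F [ 0.4 -0.3 -1.5] open 39.1 gf 35.6
```

Emit:
drive_tool(plan=[{"delta_pos": [0,0,0.01],"rotation": [0,0,0]},{"delta_pos": [0,0,0.01],"rotation": [0,0,0]},{"delta_pos": [0,0,0.006],"rotation": [0,0,0]},{"delta_pos": [0,0,0],"rotation": [0,0,0]},{"delta_pos": [0,0,0],"rotation": [0,0,0]}])

```text
time_s: 7.82
tcp_pos: [0.5921, -0.0624, 0.2609]
tcp_rot: [0.001, 0.73, 0.684, 0.001]
contact_force: [-1.7, 0.1, 4.9]
opening: 0.459
grasp_force: 36.1
```

Emit:
drive_tool(plan=[{"delta_pos": [0,0,0],"rotation": [0,0,0]},{"delta_pos": [0,0,0],"rotation": [0,0,0]},{"delta_pos": [0,0,0],"rotation": [0,0,0]},{"delta_pos": [0,0,0],"rotation": [0,0,0]},{"delta_pos": [0,0,0],"rotation": [0,0,0]},{"delta_pos": [0,0,-0.05],"rotation": [0,0,0]},{"delta_pos": [0,0,-0.1],"rotation": [0,0,0]},{"delta_pos": [0,0,-0.15],"rotation": [0,0,0]},{"delta_pos": [0,0,-0.15],"rotation": [0,0,0]},{"delta_pos": [0,0,-0.1],"rotation": [0,0,0]},{"delta_pos": [0,0,0],"rotation": [0,0,0]}], jaw=85)

```text
time_s: 8.73
tcp_pos: [0.5926, -0.0623, 0.3771]
tcp_rot: [0.005, 0.73, 0.684, 0.004]
contact_force: [0.5, -0.2, 1.1]
opening: 0.995
grasp_force: 0.0
```

```bash
python3 -c "
from h import *
go('tin',.38);print(T['tin'])
p,d=bot.camera('scene');cv2.imwrite('pics/s2.png',cv2.resize(p[130:360,140:560,::-1],None,fx=1.9,fy=1.9))"
```

```text
tin shares [ 1.42  -0.313 -0.021] tilt [ 0.0123 -0.0025] yawerr -0.0002 tcp [ 0.5926 -0.0623  0.3771] t 8.73 F [ 0.5 -0.2  1.1] open 85.0 gf 0.0
[0.54839506 0.22506316]
```

View pics/s2.png

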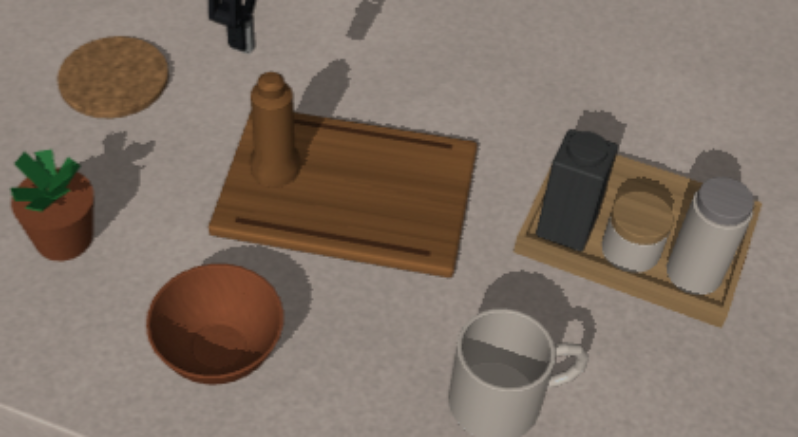

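The mill stands upright on the board at (273,130) in the crop. The caddy holds the tin, pot and canister, undisturbed. The tin is next.

Emit:
drive_tool(plan=[{"delta_pos": [0.1,-0.022,0],"rotation": [0,0,0]},{"delta_pos": [0.17,-0.038,0],"rotation": [0,0,0]},{"delta_pos": [0.17,-0.038,0],"rotation": [0,0,0]},{"delta_pos": [0.17,-0.038,0],"rotation": [0,0,0]},{"delta_pos": [0.17,-0.038,0],"rotation": [0,0,0]},{"delta_pos": [0.17,-0.038,0],"rotation": [0,0,0]},{"delta_pos": [0.17,-0.038,0],"rotation": [0,0,0]},{"delta_pos": [0.17,-0.038,0],"rotation": [0,0,0]},{"delta_pos": [0.1,-0.022,0],"rotation": [0,0,0]},{"delta_pos": [0.03,-0.003,0],"rotation": [0,0,0]},{"delta_pos": [0,0,0],"rotation": [0,0,0]},{"delta_pos": [0,0,0],"rotation": [0,0,0]},{"delta_pos": [0,0,0],"rotation": [0,0,0]}])

```text
time_s: 9.87
tcp_pos: [0.548, 0.224, 0.3689]
tcp_rot: [0.0, 0.73, 0.683, -0.001]
contact_force: [-0.8, -0.1, 0.2]
opening: 0.996
grasp_force: 0.0
```

```bash
python3 -c "
from h import *
go('tin',.2517)"
```

```text
tin shares [0.006 0.002 0.586] tilt [-0.0009 -0.0012] yawerr -0.0019 tcp [0.548  0.224  0.3689] t 9.87 F [-0.8 -0.1  0.2] open 85.1 gf 0.0
```

Emit:
drive_tool(plan=[{"delta_pos": [0.006,0.002,0.06],"rotation": [0,0,0]},{"delta_pos": [0,0,0.12],"rotation": [0,0,0]},{"delta_pos": [0,0,0.12],"rotation": [0,0,0]},{"delta_pos": [0,0,0.12],"rotation": [0,0,0]},{"delta_pos": [0,0,0.09],"rotation": [0,0,0]},{"delta_pos": [0,0,0.05],"rotation": [0,0,0]},{"delta_pos": [0,0,0.025],"rotation": [0,0,0]},{"delta_pos": [0,0,0],"rotation": [0,0,0]},{"delta_pos": [0,0,0],"rotation": [0,0,0]},{"delta_pos": [0,0,0],"rotation": [0,0,0]}])

```text
time_s: 10.7
tcp_pos: [0.5488, 0.2264, 0.2542]
tcp_rot: [0.001, 0.73, 0.684, 0.001]
contact_force: [0.0, -0.7, -0.2]
opening: 0.996
grasp_force: 0.0
```

```bash
python3 -c "
from h import *
go('tin',.2517)"
```

```text
tin shares [-0.007 -0.002  0.012] tilt [0.003  0.0008] yawerr -0.0006 tcp [0.5488 0.2264 0.2542] t 10.7 F [ 0.  -0.7 -0.2] open 85.1 gf 0.0
```

Emit:
drive_tool(plan=[{"delta_pos": [0,0,0],"rotation": [0,0,0]},{"delta_pos": [0,0,0],"rotation": [0,0,0]},{"delta_pos": [0,0,0],"rotation": [0,0,0]},{"delta_pos": [0,0,0],"rotation": [0,0,0]},{"delta_pos": [0,0,0],"rotation": [0,0,0]},{"delta_pos": [0,0,0],"rotation": [0,0,0]},{"delta_pos": [0,0,0],"rotation": [0,0,0]},{"delta_pos": [0,0,0],"rotation": [0,0,0]},{"delta_pos": [0,0,0],"rotation": [0,0,0]},{"delta_pos": [0,0,0],"rotation": [0,0,0]}], jaw=30)

```text
time_s: 11.53
tcp_pos: [0.5485, 0.2265, 0.2534]
tcp_rot: [0.0, 0.73, 0.684, 0.001]
contact_force: [0.2, 0.1, 5.1]
opening: 0.561
grasp_force: 37.2
```

```bash
python3 -c "
from h import *
go('tin',.2517);go('b2',.39)"
```

```text
tin shares [-0.007  0.     0.009] tilt [0.0018 0.0005] yawerr -0.0003 tcp [0.5485 0.2265 0.2534] t 11.53 F [0.2 0.1 5.1] open 47.9 gf 37.2
b2 shares [-1.073  0.225 -0.683] tilt [0.0018 0.0005] yawerr -0.0003 tcp [0.5485 0.2265 0.2534] t 11.53 F [0.2 0.1 5.1] open 47.9 gf 37.2
```

Emit:
drive_tool(plan=[{"delta_pos": [0,0,-0.05],"rotation": [0,0,0]},{"delta_pos": [0,0,-0.1],"rotation": [0,0,0]},{"delta_pos": [0,0,-0.12],"rotation": [0,0,0]},{"delta_pos": [0,0,-0.1],"rotation": [0,0,0]},{"delta_pos": [-0.04,0.008,-0.05],"rotation": [0,0,0]},{"delta_pos": [-0.09,0.018,0],"rotation": [0,0,0]},{"delta_pos": [-0.14,0.03,0],"rotation": [0,0,0]},{"delta_pos": [-0.14,0.03,0],"rotation": [0,0,0]},{"delta_pos": [-0.14,0.03,0],"rotation": [0,0,0]},{"delta_pos": [-0.14,0.03,0],"rotation": [0,0,0]},{"delta_pos": [-0.14,0.03,0],"rotation": [0,0,0]},{"delta_pos": [-0.12,0.025,0],"rotation": [0,0,0]},{"delta_pos": [-0.08,0.015,0],"rotation": [0,0,0]},{"delta_pos": [-0.04,0.009,0],"rotation": [0,0,0]},{"delta_pos": [0,0,0],"rotation": [0,0,0]},{"delta_pos": [0,0,0],"rotation": [0,0,0]},{"delta_pos": [0,0,0],"rotation": [0,0,0]}])

```text
time_s: 12.95
tcp_pos: [0.5791, 0.0108, 0.336]
tcp_rot: [-0.001, 0.729, 0.684, -0.0]
contact_force: [-0.3, -0.5, -0.6]
opening: 0.556
grasp_force: 36.6
```

```bash
python3 -c "
from h import *
go('b2',.2614)"
```

```text
b2 shares [-0.007  0.003  0.373] tilt [-0.0011  0.0007] yawerr 0.0007 tcp [0.5791 0.0108 0.336 ] t 12.95 F [-0.3 -0.5 -0.6] open 47.5 gf 36.6
```

Emit:
drive_tool(plan=[{"delta_pos": [-0.007,0.003,0.05],"rotation": [0,0,0]},{"delta_pos": [0,0,0.1],"rotation": [0,0,0]},{"delta_pos": [0,0,0.1],"rotation": [0,0,0]},{"delta_pos": [0,0,0.06],"rotation": [0,0,0]},{"delta_pos": [0,0,0.03],"rotation": [0,0,0]},{"delta_pos": [0,0,0.02],"rotation": [0,0,0]},{"delta_pos": [0,0,0.01],"rotation": [0,0,0]},{"delta_pos": [0,0,0],"rotation": [0,0,0]},{"delta_pos": [0,0,0],"rotation": [0,0,0]},{"delta_pos": [0,0,0],"rotation": [0,0,0]}])

```text
time_s: 13.78
tcp_pos: [0.5802, 0.0085, 0.2637]
tcp_rot: [0.001, 0.73, 0.684, 0.001]
contact_force: [-0.8, 0.0, -1.0]
opening: 0.555
grasp_force: 36.5
```

Emit:
drive_tool(plan=[{"delta_pos": [0,0,0.006],"rotation": [0,0,0]},{"delta_pos": [0,0,0.006],"rotation": [0,0,0]},{"delta_pos": [0,0,0],"rotation": [0,0,0]},{"delta_pos": [0,0,0],"rotation": [0,0,0]}])

```text
time_s: 14.12
tcp_pos: [0.5799, 0.0084, 0.2604]
tcp_rot: [0.0, 0.73, 0.684, 0.0]
contact_force: [0.1, 0.5, -0.7]
opening: 0.557
grasp_force: 36.6
```

Emit:
drive_tool(plan=[{"delta_pos": [0,0,0],"rotation": [0,0,0]},{"delta_pos": [0,0,0],"rotation": [0,0,0]},{"delta_pos": [0,0,0],"rotation": [0,0,0]},{"delta_pos": [0,0,0],"rotation": [0,0,0]},{"delta_pos": [0,0,0],"rotation": [0,0,0]},{"delta_pos": [0,0,-0.05],"rotation": [0,0,0]},{"delta_pos": [0,0,-0.1],"rotation": [0,0,0]},{"delta_pos": [0,0,-0.15],"rotation": [0,0,0]},{"delta_pos": [0,0,-0.15],"rotation": [0,0,0]},{"delta_pos": [0,0,-0.07],"rotation": [0,0,0]},{"delta_pos": [0,0,0],"rotation": [0,0,0]},{"delta_pos": [0,0,0],"rotation": [0,0,0]}], jaw=85)

```text
time_s: 15.12
tcp_pos: [0.5798, 0.0085, 0.3656]
tcp_rot: [0.001, 0.73, 0.684, 0.001]
contact_force: [-0.1, 0.4, -1.2]
opening: 0.999
grasp_force: 0.0
```

```bash
python3 -c "
from h import *
go('can',.36);print(T['can'])"
```

```text
can shares [ 1.7   -0.227  0.027] tilt [ 0.0031 -0.0003] yawerr -0.0002 tcp [0.5798 0.0085 0.3656] t 15.12 F [-0.1  0.4 -1.2] open 85.4 gf 0.0
[0.55649128 0.35080278]
```

Emit:
drive_tool(plan=[{"delta_pos": [0.1,-0.013,0],"rotation": [0,0,0]},{"delta_pos": [0.17,-0.023,0],"rotation": [0,0,0]},{"delta_pos": [0.17,-0.023,0],"rotation": [0,0,0]},{"delta_pos": [0.17,-0.023,0],"rotation": [0,0,0]},{"delta_pos": [0.17,-0.023,0],"rotation": [0,0,0]},{"delta_pos": [0.17,-0.023,0],"rotation": [0,0,0]},{"delta_pos": [0.17,-0.023,0],"rotation": [0,0,0]},{"delta_pos": [0.17,-0.023,0],"rotation": [0,0,0]},{"delta_pos": [0.17,-0.023,0],"rotation": [0,0,0]},{"delta_pos": [0.13,-0.017,0],"rotation": [0,0,0]},{"delta_pos": [0.08,-0.01,0],"rotation": [0,0,0]},{"delta_pos": [0.03,-0.003,0],"rotation": [0,0,0]},{"delta_pos": [0,0,0],"rotation": [0,0,0]},{"delta_pos": [0,0,0],"rotation": [0,0,0]},{"delta_pos": [0,0,0],"rotation": [0,0,0]}])

```text
time_s: 16.37
tcp_pos: [0.5569, 0.3492, 0.3638]
tcp_rot: [0.0, 0.73, 0.683, -0.001]
contact_force: [-0.4, -0.1, 0.8]
opening: 0.997
grasp_force: 0.0
```

```bash
python3 -c "
from h import *
go('can',.2460)"
```

```text
can shares [ 0.008 -0.002  0.589] tilt [-0.0004 -0.0011] yawerr -0.0022 tcp [0.5569 0.3492 0.3638] t 16.37 F [-0.4 -0.1  0.8] open 85.2 gf 0.0
```

Emit:
drive_tool(plan=[{"delta_pos": [0.002,-0.002,0.06],"rotation": [0,0,0]},{"delta_pos": [0,0,0.12],"rotation": [0,0,0]},{"delta_pos": [0,0,0.12],"rotation": [0,0,0]},{"delta_pos": [0,0,0.12],"rotation": [0,0,0]},{"delta_pos": [0,0,0.09],"rotation": [0,0,0]},{"delta_pos": [0,0,0.05],"rotation": [0,0,0]},{"delta_pos": [0,0,0.025],"rotation": [0,0,0]},{"delta_pos": [0,0,0],"rotation": [0,0,0]},{"delta_pos": [0,0,0],"rotation": [0,0,0]},{"delta_pos": [0,0,0],"rotation": [0,0,0]}])

```text
time_s: 17.2
tcp_pos: [0.5566, 0.3513, 0.2491]
tcp_rot: [0.001, 0.73, 0.684, 0.002]
contact_force: [0.2, -0.1, 0.6]
opening: 0.993
grasp_force: 0.0
```

Emit:
drive_tool(plan=[{"delta_pos": [0,0,0],"rotation": [0,0,0]},{"delta_pos": [0,0,0],"rotation": [0,0,0]},{"delta_pos": [0,0,0],"rotation": [0,0,0]},{"delta_pos": [0,0,0],"rotation": [0,0,0]},{"delta_pos": [0,0,0],"rotation": [0,0,0]},{"delta_pos": [0,0,0],"rotation": [0,0,0]},{"delta_pos": [0,0,0],"rotation": [0,0,0]},{"delta_pos": [0,0,0],"rotation": [0,0,0]},{"delta_pos": [0,0,0],"rotation": [0,0,0]},{"delta_pos": [0,0,0],"rotation": [0,0,0]}], jaw=35)

```text
time_s: 18.03
tcp_pos: [0.5564, 0.3513, 0.2483]
tcp_rot: [0.0, 0.73, 0.684, 0.001]
contact_force: [0.2, 0.0, 5.3]
opening: 0.597
grasp_force: 37.3
```

```bash
python3 -c "
from h import *
go('can',.2460);go('b3',.39)"
```

```text
can shares [-0.003  0.001  0.011] tilt [0.002  0.0009] yawerr -0.0003 tcp [0.5564 0.3513 0.2483] t 18.03 F [0.2 0.  5.3] open 51.0 gf 37.3
b3 shares [-1.332  0.141 -0.71 ] tilt [0.002  0.0009] yawerr -0.0003 tcp [0.5564 0.3513 0.2483] t 18.03 F [0.2 0.  5.3] open 51.0 gf 37.3
```

Emit:
drive_tool(plan=[{"delta_pos": [0,0,-0.05],"rotation": [0,0,0]},{"delta_pos": [0,0,-0.1],"rotation": [0,0,0]},{"delta_pos": [0,0,-0.14],"rotation": [0,0,0]},{"delta_pos": [0,0,-0.12],"rotation": [0,0,0]},{"delta_pos": [-0.04,0.004,-0.06],"rotation": [0,0,0]},{"delta_pos": [-0.09,0.009,0],"rotation": [0,0,0]},{"delta_pos": [-0.15,0.016,0],"rotation": [0,0,0]},{"delta_pos": [-0.15,0.016,0],"rotation": [0,0,0]},{"delta_pos": [-0.15,0.016,0],"rotation": [0,0,0]},{"delta_pos": [-0.15,0.016,0],"rotation": [0,0,0]},{"delta_pos": [-0.15,0.016,0],"rotation": [0,0,0]},{"delta_pos": [-0.15,0.016,0],"rotation": [0,0,0]},{"delta_pos": [-0.14,0.015,0],"rotation": [0,0,0]},{"delta_pos": [-0.1,0.01,0],"rotation": [0,0,0]},{"delta_pos": [-0.06,0.006,0],"rotation": [0,0,0]},{"delta_pos": [0,0,0],"rotation": [0,0,0]},{"delta_pos": [0,0,0],"rotation": [0,0,0]},{"delta_pos": [0,0,0],"rotation": [0,0,0]}])

```text
time_s: 19.53
tcp_pos: [0.5667, 0.0847, 0.3406]
tcp_rot: [-0.001, 0.729, 0.684, -0.0]
contact_force: [0.6, -0.5, -2.9]
opening: 0.6
grasp_force: 37.1
```

```bash
python3 -c "
from h import *
go('b3',.2553)"
```

```text
b3 shares [-0.006  0.003  0.426] tilt [-0.0011  0.0008] yawerr 0.0006 tcp [0.5667 0.0847 0.3406] t 19.53 F [ 0.6 -0.5 -2.9] open 51.2 gf 37.1
```

Emit:
drive_tool(plan=[{"delta_pos": [-0.003,0,0.05],"rotation": [0,0,0]},{"delta_pos": [0,0,0.1],"rotation": [0,0,0]},{"delta_pos": [0,0,0.1],"rotation": [0,0,0]},{"delta_pos": [0,0,0.1],"rotation": [0,0,0]},{"delta_pos": [0,0,0.04],"rotation": [0,0,0]},{"delta_pos": [0,0,0.02],"rotation": [0,0,0]},{"delta_pos": [0,0,0.01],"rotation": [0,0,0]},{"delta_pos": [0,0,0.006],"rotation": [0,0,0]},{"delta_pos": [0,0,0],"rotation": [0,0,0]},{"delta_pos": [0,0,0],"rotation": [0,0,0]},{"delta_pos": [0,0,0],"rotation": [0,0,0]}])

```text
time_s: 20.45
tcp_pos: [0.5671, 0.0833, 0.2571]
tcp_rot: [0.001, 0.73, 0.684, 0.001]
contact_force: [0.9, -0.6, -2.6]
opening: 0.599
grasp_force: 37.2
```

Emit:
drive_tool(plan=[{"delta_pos": [0,0,0.005],"rotation": [0,0,0]},{"delta_pos": [0,0,0.004],"rotation": [0,0,0]},{"delta_pos": [0,0,0],"rotation": [0,0,0]},{"delta_pos": [0,0,0],"rotation": [0,0,0]}])

```text
time_s: 20.78
tcp_pos: [0.5671, 0.0833, 0.2553]
tcp_rot: [0.001, 0.73, 0.684, 0.001]
contact_force: [-0.5, 0.5, 2.9]
opening: 0.599
grasp_force: 37.6
```

Emit:
drive_tool(plan=[{"delta_pos": [0,0,0],"rotation": [0,0,0]},{"delta_pos": [0,0,0],"rotation": [0,0,0]},{"delta_pos": [0,0,0],"rotation": [0,0,0]},{"delta_pos": [0,0,0],"rotation": [0,0,0]},{"delta_pos": [0,0,0],"rotation": [0,0,0]},{"delta_pos": [0,0,-0.05],"rotation": [0,0,0]},{"delta_pos": [0,0,-0.1],"rotation": [0,0,0]},{"delta_pos": [0,0,-0.15],"rotation": [0,0,0]},{"delta_pos": [0,0,-0.1],"rotation": [0,0,0]},{"delta_pos": [0,0,-0.07],"rotation": [0,0,0]},{"delta_pos": [0,0,0],"rotation": [0,0,0]},{"delta_pos": [0,0,0],"rotation": [0,0,0]}], jaw=85)

```text
time_s: 21.78
tcp_pos: [0.5669, 0.0833, 0.3495]
tcp_rot: [0.001, 0.73, 0.684, 0.001]
contact_force: [1.1, -0.6, -0.7]
opening: 0.993
grasp_force: 0.0
```

```bash
python3 -c "
from h import *
go('pot',.34);print(T['pot'])
p,d=bot.camera('top');cv2.imwrite('pics/t3.png',p[:,:,::-1]);cv2.imwrite('pics/t3c.png',cv2.resize(p[200:340,120:420,::-1],None,fx=2.6,fy=2.6,interpolation=cv2.INTER_CUBIC))
print(w2px('top',np.r_[T['pot'],.063]))"
```

```text
pot shares [ 1.019 -0.138  0.048] tilt [0.0029 0.    ] yawerr -0.0002 tcp [0.5669 0.0833 0.3495] t 21.78 F [ 1.1 -0.6 -0.7] open 84.8 gf 0.0
[0.55244317 0.28853297]
[[181.95813196 255.79056268]]
```

View pics/t3c.png

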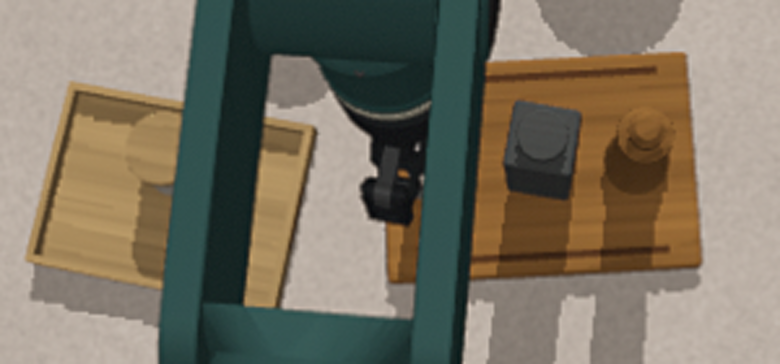

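The tin (545,145) and mill (645,140) stand upright on the board, and the pot (155,148) is alone in the caddy. The arm hides the canister. Next I'll go over the pot.

Emit:
drive_tool(plan=[{"delta_pos": [0.1,-0.013,0],"rotation": [0,0,0]},{"delta_pos": [0.17,-0.023,0],"rotation": [0,0,0]},{"delta_pos": [0.17,-0.023,0],"rotation": [0,0,0]},{"delta_pos": [0.17,-0.023,0],"rotation": [0,0,0]},{"delta_pos": [0.17,-0.023,0],"rotation": [0,0,0]},{"delta_pos": [0.12,-0.017,0],"rotation": [0,0,0]},{"delta_pos": [0.08,-0.01,0],"rotation": [0,0,0]},{"delta_pos": [0.03,-0.006,0],"rotation": [0,0,0]},{"delta_pos": [0,0,0],"rotation": [0,0,0]},{"delta_pos": [0,0,0],"rotation": [0,0,0]},{"delta_pos": [0,0,0],"rotation": [0,0,0]}])

```text
time_s: 22.75
tcp_pos: [0.5525, 0.2855, 0.3474]
tcp_rot: [0.0, 0.73, 0.683, -0.001]
contact_force: [-0.6, 0.1, -1.2]
opening: 0.995
grasp_force: 0.0
```

```bash
python3 -c "
from h import *
go('pot',.2017)"
```

```text
pot shares [ 0.016 -0.     0.728] tilt [-0.001  -0.0012] yawerr -0.0016 tcp [0.5525 0.2855 0.3474] t 22.75 F [-0.6  0.1 -1.2] open 84.9 gf 0.0
```

Emit:
drive_tool(plan=[{"delta_pos": [0.008,0,0.06],"rotation": [0,0,0]},{"delta_pos": [0,0,0.12],"rotation": [0,0,0]},{"delta_pos": [0,0,0.14],"rotation": [0,0,0]},{"delta_pos": [0,0,0.14],"rotation": [0,0,0]},{"delta_pos": [0,0,0.12],"rotation": [0,0,0]},{"delta_pos": [0,0,0.08],"rotation": [0,0,0]},{"delta_pos": [0,0,0.04],"rotation": [0,0,0]},{"delta_pos": [0,0,0.02],"rotation": [0,0,0]},{"delta_pos": [0,0,0],"rotation": [0,0,0]},{"delta_pos": [0,0,0],"rotation": [0,0,0]},{"delta_pos": [0,0,0],"rotation": [0,0,0]}])

```text
time_s: 23.67
tcp_pos: [0.5531, 0.2883, 0.2059]
tcp_rot: [0.001, 0.73, 0.684, 0.002]
contact_force: [0.3, 0.3, 0.7]
opening: 0.992
grasp_force: 0.0
```

Emit:
drive_tool(plan=[{"delta_pos": [0,0,0],"rotation": [0,0,0]},{"delta_pos": [0,0,0],"rotation": [0,0,0]},{"delta_pos": [0,0,0],"rotation": [0,0,0]},{"delta_pos": [0,0,0],"rotation": [0,0,0]},{"delta_pos": [0,0,0],"rotation": [0,0,0]},{"delta_pos": [0,0,0],"rotation": [0,0,0]},{"delta_pos": [0,0,0],"rotation": [0,0,0]},{"delta_pos": [0,0,0],"rotation": [0,0,0]},{"delta_pos": [0,0,0],"rotation": [0,0,0]},{"delta_pos": [0,0,0],"rotation": [0,0,0]}], jaw=40)

```text
time_s: 24.5
tcp_pos: [0.5527, 0.2885, 0.2053]
tcp_rot: [0.0, 0.73, 0.684, 0.001]
contact_force: [-0.9, 0.2, 5.2]
opening: 0.647
grasp_force: 38.0
```

```bash
python3 -c "
from h import *
go('pot',.2027);go('triv',.4)"
```

```text
pot shares [ 0.    -0.001  0.013] tilt [0.0018 0.0007] yawerr -0.0002 tcp [0.5527 0.2885 0.2053] t 24.5 F [-0.9  0.2  5.2] open 55.2 gf 38.0
triv shares [-2.864  0.05  -0.976] tilt [0.0018 0.0007] yawerr -0.0002 tcp [0.5527 0.2885 0.2053] t 24.5 F [-0.9  0.2  5.2] open 55.2 gf 38.0
```

Emit:
drive_tool(plan=[{"delta_pos": [0,0,-0.05],"rotation": [0,0,0]},{"delta_pos": [0,0,-0.1],"rotation": [0,0,0]},{"delta_pos": [0,0,-0.15],"rotation": [0,0,0]},{"delta_pos": [0,0,-0.18],"rotation": [0,0,0]},{"delta_pos": [0,0,-0.18],"rotation": [0,0,0]},{"delta_pos": [0,0,-0.15],"rotation": [0,0,0]},{"delta_pos": [0,0,-0.1],"rotation": [0,0,0]},{"delta_pos": [0,0,-0.06],"rotation": [0,0,0]},{"delta_pos": [0,0,0],"rotation": [0,0,0]}])

```text
time_s: 25.25
tcp_pos: [0.5525, 0.2883, 0.4013]
tcp_rot: [0.001, 0.73, 0.684, 0.002]
contact_force: [0.5, 0.1, -0.6]
opening: 0.65
grasp_force: 37.7
```

Emit:
drive_tool(plan=[{"delta_pos": [-0.05,0.0025,0],"rotation": [0,0,0]},{"delta_pos": [-0.1,0.0025,0],"rotation": [0,0,0]},{"delta_pos": [-0.16,0.0025,0],"rotation": [0,0,0]},{"delta_pos": [-0.16,0.0025,0],"rotation": [0,0,0]},{"delta_pos": [-0.16,0.0025,0],"rotation": [0,0,0]},{"delta_pos": [-0.16,0.0025,0],"rotation": [0,0,0]},{"delta_pos": [-0.16,0.0025,0],"rotation": [0,0,0]},{"delta_pos": [-0.16,0.0025,0],"rotation": [0,0,0]},{"delta_pos": [-0.16,0.0025,0],"rotation": [0,0,0]},{"delta_pos": [-0.16,0.0025,0],"rotation": [0,0,0]},{"delta_pos": [-0.16,0.0025,0],"rotation": [0,0,0]},{"delta_pos": [-0.16,0.0025,0],"rotation": [0,0,0]},{"delta_pos": [-0.16,0.0025,0],"rotation": [0,0,0]},{"delta_pos": [-0.16,0.0025,0],"rotation": [0,0,0]},{"delta_pos": [-0.16,0.0025,0],"rotation": [0,0,0]},{"delta_pos": [-0.16,0.0025,0],"rotation": [0,0,0]},{"delta_pos": [-0.16,0.0025,0],"rotation": [0,0,0]},{"delta_pos": [-0.16,0.0025,0],"rotation": [0,0,0]},{"delta_pos": [-0.1,0.0025,0],"rotation": [0,0,0]},{"delta_pos": [-0.05,0.0025,0],"rotation": [0,0,0]}])

```text
time_s: 26.92
tcp_pos: [0.5241, -0.2863, 0.394]
tcp_rot: [-0.003, 0.731, 0.683, -0.001]
contact_force: [-0.4, 0.9, -2.1]
opening: 0.642
grasp_force: 37.7
```

Emit:
drive_tool(plan=[{"delta_pos": [0,0,0],"rotation": [0,0,0]},{"delta_pos": [0,0,0],"rotation": [0,0,0]},{"delta_pos": [0,0,0],"rotation": [0,0,0]},{"delta_pos": [0,0,0],"rotation": [0,0,0]}])

```text
time_s: 27.25
tcp_pos: [0.5256, -0.2817, 0.3979]
tcp_rot: [-0.0, 0.729, 0.685, 0.0]
contact_force: [-0.4, -0.0, -1.0]
opening: 0.645
grasp_force: 37.7
```

```bash
python3 -c "
from h import *
go('triv',.2079)
c=bot.get_calibration('wrist');p,d=bot.camera('wrist');cv2.imwrite('pics/w4.png',p[:,:,::-1])
print('trivet centre predicted',w2px('wrist',np.r_[T['triv'],.010],c))
# ellipse of cork by local contrast is left to the eye
np.save('pics/w4.npy',c,allow_pickle=True)"
```

```text
triv shares [-0.012  0.     0.95 ] tilt [-0.0004  0.0008] yawerr 0.0017 tcp [ 0.5256 -0.2817  0.3979] t 27.25 F [-0.4 -0.  -1. ] open 55.1 gf 37.7
trivet centre predicted [[314.4186903  214.80745002]]
```

View pics/w4.png

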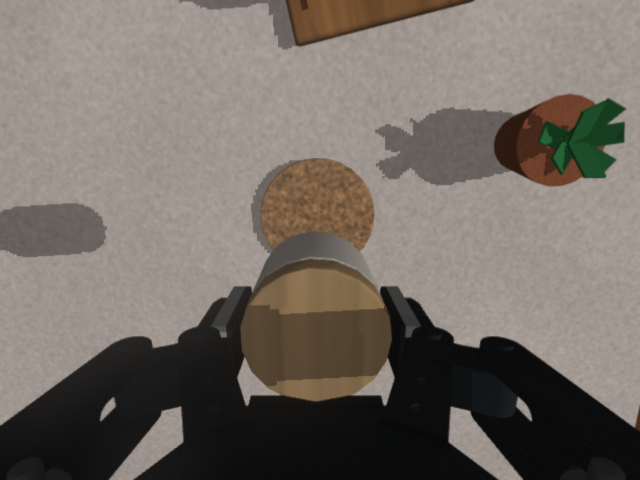

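The wrist view shows the trivet spanning columns 261–375 with its top edge at row 158, so its centre is near (318,215). The held pot's lid spans columns 241–391, centre near (316,331). I'll use the held pot to cancel the camera bias.

```bash
python3 -c "
from h import *
c=np.load('pics/w4.npy',allow_pickle=True).item()
print(px2w('wrist',[[318,215]],.010,c), px2w('wrist',[[316,331]],.2556,c), w2px('wrist',[.5256,-.2817,.2556],c))"
```

```text
[[ 0.52922344 -0.28434019  0.01      ]] [[ 0.52729401 -0.27915894  0.2556    ]] [[311.76476969 337.55131336]]
```

Emit:
drive_tool(plan=[{"delta_pos": [-0.016,0.005,0.06],"rotation": [0,0,0]},{"delta_pos": [0,0,0.12],"rotation": [0,0,0]},{"delta_pos": [0,0,0.15],"rotation": [0,0,0]},{"delta_pos": [0,0,0.15],"rotation": [0,0,0]},{"delta_pos": [0,0,0.15],"rotation": [0,0,0]},{"delta_pos": [0,0,0.12],"rotation": [0,0,0]},{"delta_pos": [0,0,0.09],"rotation": [0,0,0]},{"delta_pos": [0,0,0.05],"rotation": [0,0,0]},{"delta_pos": [0,0,0.03],"rotation": [0,0,0]},{"delta_pos": [0,0,0.01],"rotation": [0,0,0]},{"delta_pos": [0,0,0],"rotation": [0,0,0]},{"delta_pos": [0,0,0],"rotation": [0,0,0]},{"delta_pos": [0,0,0],"rotation": [0,0,0]}])

```text
time_s: 28.38
tcp_pos: [0.5268, -0.2868, 0.2139]
tcp_rot: [0.002, 0.73, 0.684, 0.0]
contact_force: [-0.3, -0.0, -0.7]
opening: 0.642
grasp_force: 37.7
```

```bash
python3 -c "
from h import *
go([.5265,-.285],.2075)"
```

```text
[0.5265, -0.285] shares [ 0.009 -0.002  0.032] tilt [ 0.0028 -0.0019] yawerr -0.0002 tcp [ 0.5268 -0.2868  0.2139] t 28.38 F [-0.3 -0.  -0.7] open 54.8 gf 37.7
```

Emit:
drive_tool(plan=[{"delta_pos": [0.009,-0.002,0.012],"rotation": [0,0,0]},{"delta_pos": [0,0,0.01],"rotation": [0,0,0]},{"delta_pos": [0,0,0.006],"rotation": [0,0,0]},{"delta_pos": [0,0,0],"rotation": [0,0,0]},{"delta_pos": [0,0,0],"rotation": [0,0,0]},{"delta_pos": [0,0,0],"rotation": [0,0,0]}])

```text
time_s: 28.88
tcp_pos: [0.5261, -0.2846, 0.2073]
tcp_rot: [0.0, 0.73, 0.684, 0.0]
contact_force: [-0.8, 1.1, 3.6]
opening: 0.646
grasp_force: 38.1
```

Emit:
drive_tool(plan=[{"delta_pos": [0,0,0],"rotation": [0,0,0]},{"delta_pos": [0,0,0],"rotation": [0,0,0]},{"delta_pos": [0,0,0],"rotation": [0,0,0]},{"delta_pos": [0,0,0],"rotation": [0,0,0]},{"delta_pos": [0,0,0],"rotation": [0,0,0]},{"delta_pos": [0,0,-0.05],"rotation": [0,0,0]},{"delta_pos": [0,0,-0.1],"rotation": [0,0,0]},{"delta_pos": [0,0,-0.15],"rotation": [0,0,0]},{"delta_pos": [0,0,-0.18],"rotation": [0,0,0]},{"delta_pos": [0,0,-0.18],"rotation": [0,0,0]},{"delta_pos": [0,0,-0.12],"rotation": [0,0,0]},{"delta_pos": [0,0,-0.06],"rotation": [0,0,0]},{"delta_pos": [0,0,0],"rotation": [0,0,0]},{"delta_pos": [0,0,0],"rotation": [0,0,0]}], jaw=85)

```text
time_s: 30.05
tcp_pos: [0.5259, -0.2846, 0.3744]
tcp_rot: [0.0, 0.73, 0.684, -0.0]
contact_force: [-0.2, 1.1, -0.9]
opening: 0.996
grasp_force: 0.0
```

```bash
cat >> h.py <<'E'
T.update(bc=[.5671,.0833],bt=[.5799,.0084],bm=[.5921,-.0624],pc=[.5564,.3513],pt=[.5485,.2264],pm=[.4909,.2931])
E
python3 -c "
from h import *
go('bc',.37)"
```

```text
bc shares [1.849 0.087 0.022] tilt [ 0.0002 -0.0002] yawerr -0.0003 tcp [ 0.5259 -0.2846  0.3744] t 30.05 F [-0.2  1.1 -0.9] open 85.0 gf 0.0
```

Emit:
drive_tool(plan=[{"delta_pos": [0.05,0.0067,0],"rotation": [0,0,0]},{"delta_pos": [0.1,0.0067,0],"rotation": [0,0,0]},{"delta_pos": [0.17,0.0067,0],"rotation": [0,0,0]},{"delta_pos": [0.17,0.0067,0],"rotation": [0,0,0]},{"delta_pos": [0.17,0.0067,0],"rotation": [0,0,0]},{"delta_pos": [0.17,0.0067,0],"rotation": [0,0,0]},{"delta_pos": [0.17,0.0067,0],"rotation": [0,0,0]},{"delta_pos": [0.17,0.0067,0],"rotation": [0,0,0]},{"delta_pos": [0.17,0.0067,0],"rotation": [0,0,0]},{"delta_pos": [0.17,0.0067,0],"rotation": [0,0,0]},{"delta_pos": [0.17,0.0067,0],"rotation": [0,0,0]},{"delta_pos": [0.11,0.0067,0],"rotation": [0,0,0]},{"delta_pos": [0.06,0.0067,0],"rotation": [0,0,0]},{"delta_pos": [0,0,0],"rotation": [0,0,0]},{"delta_pos": [0,0,0],"rotation": [0,0,0]},{"delta_pos": [0,0,0],"rotation": [0,0,0]},{"delta_pos": [0,0,0],"rotation": [0,0,0]}])

```text
time_s: 31.47
tcp_pos: [0.5672, 0.0821, 0.3741]
tcp_rot: [-0.0, 0.73, 0.683, -0.001]
contact_force: [-0.1, -0.9, -0.6]
opening: 0.998
grasp_force: 0.0
```

```bash
python3 -c "
from h import *
go('bc',.2553)
p,d=bot.camera('scene');cv2.imwrite('pics/s5.png',cv2.resize(p[110:360,140:560,::-1],None,fx=1.9,fy=1.9))"
```

```text
bc shares [ 0.006 -0.001  0.594] tilt [-0.0008 -0.0007] yawerr -0.0023 tcp [0.5672 0.0821 0.3741] t 31.47 F [-0.1 -0.9 -0.6] open 85.3 gf 0.0
```

View pics/s5.png

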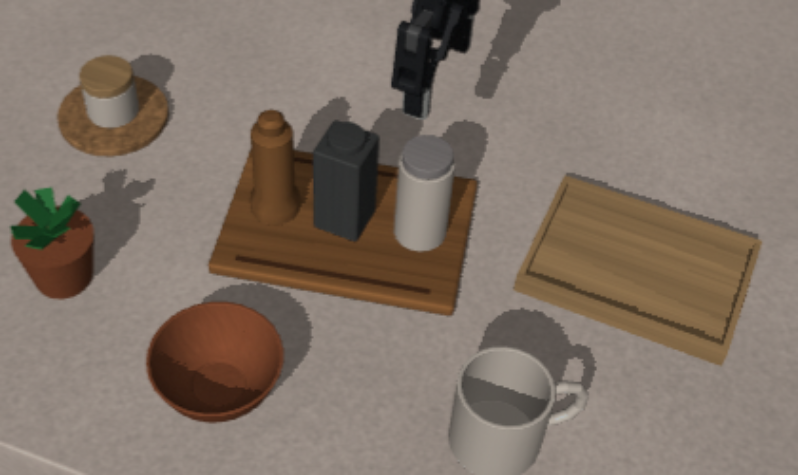

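All three tall things stand upright on the board, the pot is on the trivet at (110,90) and the caddy is empty. I'll pick up the canister and start the returns.

Emit:
drive_tool(plan=[{"delta_pos": [0.002,-0.001,0.06],"rotation": [0,0,0]},{"delta_pos": [0,0,0.12],"rotation": [0,0,0]},{"delta_pos": [0,0,0.12],"rotation": [0,0,0]},{"delta_pos": [0,0,0.12],"rotation": [0,0,0]},{"delta_pos": [0,0,0.09],"rotation": [0,0,0]},{"delta_pos": [0,0,0.05],"rotation": [0,0,0]},{"delta_pos": [0,0,0.034],"rotation": [0,0,0]},{"delta_pos": [0,0,0],"rotation": [0,0,0]},{"delta_pos": [0,0,0],"rotation": [0,0,0]},{"delta_pos": [0,0,0],"rotation": [0,0,0]}])

```text
time_s: 32.35
tcp_pos: [0.5676, 0.0838, 0.2573]
tcp_rot: [0.001, 0.73, 0.684, 0.001]
contact_force: [-0.5, -0.1, 0.7]
opening: 0.998
grasp_force: 0.0
```

Emit:
drive_tool(plan=[{"delta_pos": [0,0,0],"rotation": [0,0,0]},{"delta_pos": [0,0,0],"rotation": [0,0,0]},{"delta_pos": [0,0,0],"rotation": [0,0,0]},{"delta_pos": [0,0,0],"rotation": [0,0,0]},{"delta_pos": [0,0,0],"rotation": [0,0,0]},{"delta_pos": [0,0,0],"rotation": [0,0,0]},{"delta_pos": [0,0,0],"rotation": [0,0,0]},{"delta_pos": [0,0,0],"rotation": [0,0,0]},{"delta_pos": [0,0,0],"rotation": [0,0,0]},{"delta_pos": [0,0,0],"rotation": [0,0,0]}], jaw=35)

```text
time_s: 33.18
tcp_pos: [0.5674, 0.0839, 0.2569]
tcp_rot: [0.001, 0.73, 0.684, 0.001]
contact_force: [0.2, -0.1, 4.9]
opening: 0.596
grasp_force: 37.3
```

```bash
python3 -c "
from h import *
go('bc',.2553);go('pc',.35)"
```

```text
bc shares [-0.003 -0.001  0.008] tilt [0.0022 0.    ] yawerr -0.0003 tcp [0.5674 0.0839 0.2569] t 33.18 F [ 0.2 -0.1  4.9] open 50.9 gf 37.3
pc shares [ 1.331 -0.14  -0.466] tilt [0.0022 0.    ] yawerr -0.0003 tcp [0.5674 0.0839 0.2569] t 33.18 F [ 0.2 -0.1  4.9] open 50.9 gf 37.3
```

Emit:
drive_tool(plan=[{"delta_pos": [0,0,-0.05],"rotation": [0,0,0]},{"delta_pos": [0,0,-0.1],"rotation": [0,0,0]},{"delta_pos": [0,0,-0.14],"rotation": [0,0,0]},{"delta_pos": [0,0,-0.12],"rotation": [0,0,0]},{"delta_pos": [0.04,-0.004,-0.04],"rotation": [0,0,0]},{"delta_pos": [0.09,-0.009,0],"rotation": [0,0,0]},{"delta_pos": [0.15,-0.016,0],"rotation": [0,0,0]},{"delta_pos": [0.15,-0.016,0],"rotation": [0,0,0]},{"delta_pos": [0.15,-0.016,0],"rotation": [0,0,0]},{"delta_pos": [0.15,-0.016,0],"rotation": [0,0,0]},{"delta_pos": [0.15,-0.016,0],"rotation": [0,0,0]},{"delta_pos": [0.15,-0.016,0],"rotation": [0,0,0]},{"delta_pos": [0.14,-0.015,0],"rotation": [0,0,0]},{"delta_pos": [0.1,-0.01,0],"rotation": [0,0,0]},{"delta_pos": [0.064,-0.006,0],"rotation": [0,0,0]},{"delta_pos": [0,0,0],"rotation": [0,0,0]},{"delta_pos": [0,0,0],"rotation": [0,0,0]},{"delta_pos": [0,0,0],"rotation": [0,0,0]},{"delta_pos": [0,0,0],"rotation": [0,0,0]}])

```text
time_s: 34.77
tcp_pos: [0.5566, 0.3507, 0.3455]
tcp_rot: [0.0, 0.73, 0.683, -0.0]
contact_force: [0.3, 0.6, -2.4]
opening: 0.598
grasp_force: 37.2
```

```bash
python3 -c "
from h import *
go([.5564,.3519],.2504)"
```

```text
[0.5564, 0.3519] shares [ 0.006 -0.001  0.475] tilt [-0.0003 -0.0009] yawerr -0.002 tcp [0.5566 0.3507 0.3455] t 34.77 F [ 0.3  0.6 -2.4] open 51.1 gf 37.2
```

Emit:
drive_tool(plan=[{"delta_pos": [0.002,0,0.05],"rotation": [0,0,0]},{"delta_pos": [0,0,0.1],"rotation": [0,0,0]},{"delta_pos": [0,0,0.12],"rotation": [0,0,0]},{"delta_pos": [0,0,0.1],"rotation": [0,0,0]},{"delta_pos": [0,0,0.05],"rotation": [0,0,0]},{"delta_pos": [0,0,0.03],"rotation": [0,0,0]},{"delta_pos": [0,0,0.015],"rotation": [0,0,0]},{"delta_pos": [0,0,0.005],"rotation": [0,0,0]},{"delta_pos": [0,0,0],"rotation": [0,0,0]},{"delta_pos": [0,0,0],"rotation": [0,0,0]},{"delta_pos": [0,0,0],"rotation": [0,0,0]}])

```text
time_s: 35.68
tcp_pos: [0.5567, 0.3525, 0.2532]
tcp_rot: [0.0, 0.73, 0.684, 0.001]
contact_force: [-0.3, 0.0, -2.2]
opening: 0.599
grasp_force: 37.2
```

```bash
python3 -c "
from h import *
go([.5564,.3519],.2499)"
```

```text
[0.5564, 0.3519] shares [-0.003 -0.001  0.017] tilt [0.0025 0.0012] yawerr -0.0003 tcp [0.5567 0.3525 0.2532] t 35.68 F [-0.3  0.  -2.2] open 51.1 gf 37.2
```

Emit:
drive_tool(plan=[{"delta_pos": [-0.003,-0.001,0.007],"rotation": [0,0,0]},{"delta_pos": [0,0,0.006],"rotation": [0,0,0]},{"delta_pos": [0,0,0.003],"rotation": [0,0,0]},{"delta_pos": [0,0,0],"rotation": [0,0,0]},{"delta_pos": [0,0,0],"rotation": [0,0,0]}])

```text
time_s: 36.1
tcp_pos: [0.5563, 0.3518, 0.2499]
tcp_rot: [0.0, 0.73, 0.684, 0.001]
contact_force: [-1.3, -0.3, 4.4]
opening: 0.601
grasp_force: 37.6
```

Emit:
drive_tool(plan=[{"delta_pos": [0,0,0],"rotation": [0,0,0]},{"delta_pos": [0,0,0],"rotation": [0,0,0]},{"delta_pos": [0,0,0],"rotation": [0,0,0]},{"delta_pos": [0,0,0],"rotation": [0,0,0]},{"delta_pos": [0,0,0],"rotation": [0,0,0]},{"delta_pos": [0,0,-0.05],"rotation": [0,0,0]},{"delta_pos": [0,0,-0.1],"rotation": [0,0,0]},{"delta_pos": [0,0,-0.15],"rotation": [0,0,0]},{"delta_pos": [0,0,-0.15],"rotation": [0,0,0]},{"delta_pos": [0,0,-0.1],"rotation": [0,0,0]},{"delta_pos": [0,0,-0.05],"rotation": [0,0,0]},{"delta_pos": [0,0,0],"rotation": [0,0,0]}], jaw=85)

```text
time_s: 37.1
tcp_pos: [0.5564, 0.3519, 0.373]
tcp_rot: [0.001, 0.73, 0.684, 0.004]
contact_force: [-0.1, 0.4, 0.4]
opening: 0.998
grasp_force: 0.0
```

```bash
python3 -c "
from h import *
go('bt',.37)"
```

```text
bt shares [-1.706  0.228  0.01 ] tilt [0.0067 0.0033] yawerr -0.0003 tcp [0.5564 0.3519 0.373 ] t 37.1 F [-0.1  0.4  0.4] open 85.2 gf 0.0
```

Emit:
drive_tool(plan=[{"delta_pos": [-0.05,0.007,0],"rotation": [0,0,0]},{"delta_pos": [-0.1,0.013,0],"rotation": [0,0,0]},{"delta_pos": [-0.17,0.023,0],"rotation": [0,0,0]},{"delta_pos": [-0.17,0.023,0],"rotation": [0,0,0]},{"delta_pos": [-0.17,0.023,0],"rotation": [0,0,0]},{"delta_pos": [-0.17,0.023,0],"rotation": [0,0,0]},{"delta_pos": [-0.17,0.023,0],"rotation": [0,0,0]},{"delta_pos": [-0.17,0.023,0],"rotation": [0,0,0]},{"delta_pos": [-0.17,0.023,0],"rotation": [0,0,0]},{"delta_pos": [-0.17,0.023,0],"rotation": [0,0,0]},{"delta_pos": [-0.12,0.015,0],"rotation": [0,0,0]},{"delta_pos": [-0.07,0.01,0],"rotation": [0,0,0]},{"delta_pos": [0,0,0],"rotation": [0,0,0]},{"delta_pos": [0,0,0],"rotation": [0,0,0]},{"delta_pos": [0,0,0],"rotation": [0,0,0]},{"delta_pos": [0,0,0],"rotation": [0,0,0]}])

```text
time_s: 38.43
tcp_pos: [0.5798, 0.0109, 0.3681]
tcp_rot: [-0.0, 0.729, 0.685, -0.0]
contact_force: [0.3, -0.0, -0.1]
opening: 0.994
grasp_force: 0.0
```

```bash
python3 -c "
from h import *
go('bt',.2604)"
```

```text
bt shares [-0.013  0.002  0.538] tilt [-0.0008  0.0006] yawerr 0.0017 tcp [0.5798 0.0109 0.3681] t 38.43 F [ 0.3 -0.  -0.1] open 84.9 gf 0.0
```

Emit:
drive_tool(plan=[{"delta_pos": [-0.005,0.001,0.06],"rotation": [0,0,0]},{"delta_pos": [0,0,0.12],"rotation": [0,0,0]},{"delta_pos": [0,0,0.12],"rotation": [0,0,0]},{"delta_pos": [0,0,0.12],"rotation": [0,0,0]},{"delta_pos": [0,0,0.07],"rotation": [0,0,0]},{"delta_pos": [0,0,0.04],"rotation": [0,0,0]},{"delta_pos": [0,0,0.02],"rotation": [0,0,0]},{"delta_pos": [0,0,0],"rotation": [0,0,0]},{"delta_pos": [0,0,0],"rotation": [0,0,0]},{"delta_pos": [0,0,0],"rotation": [0,0,0]}])

```text
time_s: 39.27
tcp_pos: [0.5805, 0.0086, 0.2601]
tcp_rot: [0.001, 0.729, 0.684, 0.001]
contact_force: [-0.2, -0.3, 0.1]
opening: 0.995
grasp_force: 0.0
```

Emit:
drive_tool(plan=[{"delta_pos": [0,0,0],"rotation": [0,0,0]},{"delta_pos": [0,0,0],"rotation": [0,0,0]},{"delta_pos": [0,0,0],"rotation": [0,0,0]},{"delta_pos": [0,0,0],"rotation": [0,0,0]},{"delta_pos": [0,0,0],"rotation": [0,0,0]},{"delta_pos": [0,0,0],"rotation": [0,0,0]},{"delta_pos": [0,0,0],"rotation": [0,0,0]},{"delta_pos": [0,0,0],"rotation": [0,0,0]},{"delta_pos": [0,0,0],"rotation": [0,0,0]},{"delta_pos": [0,0,0],"rotation": [0,0,0]}], jaw=30)

```text
time_s: 40.1
tcp_pos: [0.5802, 0.0085, 0.2593]
tcp_rot: [0.001, 0.73, 0.684, 0.0]
contact_force: [-0.8, -0.5, 5.1]
opening: 0.558
grasp_force: 37.5
```

```bash
python3 -c "
from h import *
go('bt',.2604);go('pt',.35)"
```

```text
bt shares [-0.    -0.001 -0.006] tilt [ 0.0013 -0.0003] yawerr -0.0003 tcp [0.5802 0.0085 0.2593] t 40.1 F [-0.8 -0.5  5.1] open 47.6 gf 37.5
pt shares [ 1.077 -0.228 -0.454] tilt [ 0.0013 -0.0003] yawerr -0.0003 tcp [0.5802 0.0085 0.2593] t 40.1 F [-0.8 -0.5  5.1] open 47.6 gf 37.5
```

Emit:
drive_tool(plan=[{"delta_pos": [0,0,-0.05],"rotation": [0,0,0]},{"delta_pos": [0,0,-0.1],"rotation": [0,0,0]},{"delta_pos": [0,0,-0.12],"rotation": [0,0,0]},{"delta_pos": [0,0,-0.1],"rotation": [0,0,0]},{"delta_pos": [0.04,-0.008,-0.05],"rotation": [0,0,0]},{"delta_pos": [0.09,-0.019,0],"rotation": [0,0,0]},{"delta_pos": [0.14,-0.03,0],"rotation": [0,0,0]},{"delta_pos": [0.14,-0.03,0],"rotation": [0,0,0]},{"delta_pos": [0.14,-0.03,0],"rotation": [0,0,0]},{"delta_pos": [0.14,-0.03,0],"rotation": [0,0,0]},{"delta_pos": [0.14,-0.03,0],"rotation": [0,0,0]},{"delta_pos": [0.12,-0.025,0],"rotation": [0,0,0]},{"delta_pos": [0.08,-0.017,0],"rotation": [0,0,0]},{"delta_pos": [0.047,-0.009,0],"rotation": [0,0,0]},{"delta_pos": [0,0,0],"rotation": [0,0,0]},{"delta_pos": [0,0,0],"rotation": [0,0,0]},{"delta_pos": [0,0,0],"rotation": [0,0,0]},{"delta_pos": [0,0,0],"rotation": [0,0,0]}])

```text
time_s: 41.6
tcp_pos: [0.5487, 0.2253, 0.3423]
tcp_rot: [0.0, 0.73, 0.683, -0.0]
contact_force: [-1.2, -0.1, -1.3]
opening: 0.555
grasp_force: 36.9
```

```bash
python3 -c "
from h import *
go('pt',.2528)"
```

```text
pt shares [ 0.006 -0.001  0.447] tilt [-0.0003 -0.0007] yawerr -0.0019 tcp [0.5487 0.2253 0.3423] t 41.6 F [-1.2 -0.1 -1.3] open 47.4 gf 36.9
```

Emit:
drive_tool(plan=[{"delta_pos": [0.001,-0.001,0.05],"rotation": [0,0,0]},{"delta_pos": [0,0,0.1],"rotation": [0,0,0]},{"delta_pos": [0,0,0.1],"rotation": [0,0,0]},{"delta_pos": [0,0,0.1],"rotation": [0,0,0]},{"delta_pos": [0,0,0.05],"rotation": [0,0,0]},{"delta_pos": [0,0,0.03],"rotation": [0,0,0]},{"delta_pos": [0,0,0.015],"rotation": [0,0,0]},{"delta_pos": [0,0,0],"rotation": [0,0,0]},{"delta_pos": [0,0,0],"rotation": [0,0,0]},{"delta_pos": [0,0,0],"rotation": [0,0,0]}])

```text
time_s: 42.43
tcp_pos: [0.5487, 0.2267, 0.255]
tcp_rot: [0.001, 0.73, 0.684, 0.001]
contact_force: [-0.0, -0.1, -2.1]
opening: 0.554
grasp_force: 37.0
```

```bash
python3 -c "
from h import *
go('pt',.2523)"
```

```text
pt shares [-0.002 -0.001  0.013] tilt [0.0028 0.0007] yawerr -0.0003 tcp [0.5487 0.2267 0.255 ] t 42.43 F [-0.  -0.1 -2.1] open 47.3 gf 37.0
```

Emit:
drive_tool(plan=[{"delta_pos": [-0.002,-0.001,0.006],"rotation": [0,0,0]},{"delta_pos": [0,0,0.005],"rotation": [0,0,0]},{"delta_pos": [0,0,0.003],"rotation": [0,0,0]},{"delta_pos": [0,0,0],"rotation": [0,0,0]},{"delta_pos": [0,0,0],"rotation": [0,0,0]}])

```text
time_s: 42.85
tcp_pos: [0.5483, 0.2264, 0.2523]
tcp_rot: [0.001, 0.73, 0.684, 0.001]
contact_force: [-1.2, 1.9, 5.8]
opening: 0.556
grasp_force: 37.6
```

Emit:
drive_tool(plan=[{"delta_pos": [0,0,0],"rotation": [0,0,0]},{"delta_pos": [0,0,0],"rotation": [0,0,0]},{"delta_pos": [0,0,0],"rotation": [0,0,0]},{"delta_pos": [0,0,0],"rotation": [0,0,0]},{"delta_pos": [0,0,0],"rotation": [0,0,0]},{"delta_pos": [0,0,-0.05],"rotation": [0,0,0]},{"delta_pos": [0,0,-0.1],"rotation": [0,0,0]},{"delta_pos": [0,0,-0.15],"rotation": [0,0,0]},{"delta_pos": [0,0,-0.15],"rotation": [0,0,0]},{"delta_pos": [0,0,-0.1],"rotation": [0,0,0]},{"delta_pos": [0,0,-0.05],"rotation": [0,0,0]},{"delta_pos": [0,0,0],"rotation": [0,0,0]}], jaw=85)

```text
time_s: 43.85
tcp_pos: [0.5483, 0.2264, 0.3748]
tcp_rot: [0.002, 0.73, 0.684, 0.003]
contact_force: [0.4, -0.2, 0.7]
opening: 0.992
grasp_force: 0.0
```

```bash
python3 -c "
from h import *
go('bm',.37)"
```

```text
bm shares [-1.427  0.311  0.023] tilt [0.0068 0.0019] yawerr -0.0002 tcp [0.5483 0.2264 0.3748] t 43.85 F [ 0.4 -0.2  0.7] open 84.7 gf 0.0
```

Emit:
drive_tool(plan=[{"delta_pos": [-0.05,0.011,0],"rotation": [0,0,0]},{"delta_pos": [-0.1,0.022,0],"rotation": [0,0,0]},{"delta_pos": [-0.17,0.037,0],"rotation": [0,0,0]},{"delta_pos": [-0.17,0.037,0],"rotation": [0,0,0]},{"delta_pos": [-0.17,0.037,0],"rotation": [0,0,0]},{"delta_pos": [-0.17,0.037,0],"rotation": [0,0,0]},{"delta_pos": [-0.17,0.037,0],"rotation": [0,0,0]},{"delta_pos": [-0.17,0.037,0],"rotation": [0,0,0]},{"delta_pos": [-0.13,0.028,0],"rotation": [0,0,0]},{"delta_pos": [-0.08,0.017,0],"rotation": [0,0,0]},{"delta_pos": [-0.05,0.011,0],"rotation": [0,0,0]},{"delta_pos": [0,0,0],"rotation": [0,0,0]},{"delta_pos": [0,0,0],"rotation": [0,0,0]},{"delta_pos": [0,0,0],"rotation": [0,0,0]},{"delta_pos": [0,0,0],"rotation": [0,0,0]}])

```text
time_s: 45.1
tcp_pos: [0.5915, -0.0619, 0.3704]
tcp_rot: [-0.0, 0.729, 0.685, -0.0]
contact_force: [-0.9, -0.1, 0.1]
opening: 0.996
grasp_force: 0.0
```

```bash
python3 -c "
from h import *
go('bm',.2607)"
```

```text
bm shares [-0.002  0.004  0.549] tilt [-0.0006  0.0004] yawerr 0.0015 tcp [ 0.5915 -0.0619  0.3704] t 45.1 F [-0.9 -0.1  0.1] open 85.1 gf 0.0
```

Emit:
drive_tool(plan=[{"delta_pos": [0.006,0.001,0.06],"rotation": [0,0,0]},{"delta_pos": [0,0,0.12],"rotation": [0,0,0]},{"delta_pos": [0,0,0.12],"rotation": [0,0,0]},{"delta_pos": [0,0,0.12],"rotation": [0,0,0]},{"delta_pos": [0,0,0.07],"rotation": [0,0,0]},{"delta_pos": [0,0,0.04],"rotation": [0,0,0]},{"delta_pos": [0,0,0.025],"rotation": [0,0,0]},{"delta_pos": [0,0,0],"rotation": [0,0,0]},{"delta_pos": [0,0,0],"rotation": [0,0,0]},{"delta_pos": [0,0,0],"rotation": [0,0,0]}])

```text
time_s: 45.93
tcp_pos: [0.5924, -0.062, 0.2613]
tcp_rot: [0.001, 0.729, 0.684, 0.001]
contact_force: [-0.4, -0.1, -0.1]
opening: 0.992
grasp_force: 0.0
```

Emit:
drive_tool(plan=[{"delta_pos": [0,0,0],"rotation": [0,0,0]},{"delta_pos": [0,0,0],"rotation": [0,0,0]},{"delta_pos": [0,0,0],"rotation": [0,0,0]},{"delta_pos": [0,0,0],"rotation": [0,0,0]},{"delta_pos": [0,0,0],"rotation": [0,0,0]},{"delta_pos": [0,0,0],"rotation": [0,0,0]},{"delta_pos": [0,0,0],"rotation": [0,0,0]},{"delta_pos": [0,0,0],"rotation": [0,0,0]},{"delta_pos": [0,0,0],"rotation": [0,0,0]},{"delta_pos": [0,0,0],"rotation": [0,0,0]}], jaw=25)

```text
time_s: 46.77
tcp_pos: [0.592, -0.0621, 0.2604]
tcp_rot: [0.0, 0.73, 0.684, 0.0]
contact_force: [-2.0, 0.4, 4.9]
opening: 0.46
grasp_force: 35.6
```

```bash
python3 -c "
from h import *
go('bm',.2607);go('pm',.41)"
```

```text
bm shares [-0.002  0.001 -0.002] tilt [ 0.0007 -0.0003] yawerr -0.0003 tcp [ 0.592  -0.0621  0.2604] t 46.77 F [-2.   0.4  4.9] open 39.3 gf 35.6
pm shares [ 1.739 -0.618 -0.749] tilt [ 0.0007 -0.0003] yawerr -0.0003 tcp [ 0.592  -0.0621  0.2604] t 46.77 F [-2.   0.4  4.9] open 39.3 gf 35.6
```

Emit:
drive_tool(plan=[{"delta_pos": [0,0,-0.05],"rotation": [0,0,0]},{"delta_pos": [0,0,-0.1],"rotation": [0,0,0]},{"delta_pos": [0,0,-0.15],"rotation": [0,0,0]},{"delta_pos": [0,0,-0.15],"rotation": [0,0,0]},{"delta_pos": [0,0,-0.15],"rotation": [0,0,0]},{"delta_pos": [0,0,-0.1],"rotation": [0,0,0]},{"delta_pos": [0.06,-0.021,-0.04],"rotation": [0,0,0]},{"delta_pos": [0.12,-0.043,0],"rotation": [0,0,0]},{"delta_pos": [0.16,-0.057,0],"rotation": [0,0,0]},{"delta_pos": [0.16,-0.057,0],"rotation": [0,0,0]},{"delta_pos": [0.16,-0.057,0],"rotation": [0,0,0]},{"delta_pos": [0.16,-0.057,0],"rotation": [0,0,0]},{"delta_pos": [0.16,-0.057,0],"rotation": [0,0,0]},{"delta_pos": [0.16,-0.057,0],"rotation": [0,0,0]},{"delta_pos": [0.16,-0.057,0],"rotation": [0,0,0]},{"delta_pos": [0.16,-0.057,0],"rotation": [0,0,0]},{"delta_pos": [0.13,-0.046,0],"rotation": [0,0,0]},{"delta_pos": [0.09,-0.032,0],"rotation": [0,0,0]},{"delta_pos": [0.06,-0.02,0],"rotation": [0,0,0]},{"delta_pos": [0,0,0],"rotation": [0,0,0]}])

```text
time_s: 48.43
tcp_pos: [0.4896, 0.2958, 0.406]
tcp_rot: [-0.001, 0.728, 0.685, -0.001]
contact_force: [-0.5, 0.1, -1.6]
opening: 0.454
grasp_force: 35.6
```

Emit:
drive_tool(plan=[{"delta_pos": [0,0,0],"rotation": [0,0,0]},{"delta_pos": [0,0,0],"rotation": [0,0,0]},{"delta_pos": [0,0,0],"rotation": [0,0,0]}])

```text
time_s: 48.68
tcp_pos: [0.4914, 0.2922, 0.4074]
tcp_rot: [0.0, 0.73, 0.683, -0.0]
contact_force: [-0.8, 0.1, -1.8]
opening: 0.46
grasp_force: 35.6
```

```bash
python3 -c "
from h import *
go([.4909,.2934],.2541)"
```

```text
[0.4909, 0.2934] shares [ 0.006 -0.003  0.766] tilt [-0.0003 -0.0008] yawerr -0.002 tcp [0.4914 0.2922 0.4074] t 48.68 F [-0.8  0.1 -1.8] open 39.3 gf 35.6
```

Emit:
drive_tool(plan=[{"delta_pos": [0.003,-0.002,0.06],"rotation": [0,0,0]},{"delta_pos": [0,0,0.12],"rotation": [0,0,0]},{"delta_pos": [0,0,0.13],"rotation": [0,0,0]},{"delta_pos": [0,0,0.13],"rotation": [0,0,0]},{"delta_pos": [0,0,0.12],"rotation": [0,0,0]},{"delta_pos": [0,0,0.1],"rotation": [0,0,0]},{"delta_pos": [0,0,0.06],"rotation": [0,0,0]},{"delta_pos": [0,0,0.03],"rotation": [0,0,0]},{"delta_pos": [0,0,0.012],"rotation": [0,0,0]},{"delta_pos": [0,0,0],"rotation": [0,0,0]},{"delta_pos": [0,0,0],"rotation": [0,0,0]},{"delta_pos": [0,0,0],"rotation": [0,0,0]}])

```text
time_s: 49.68
tcp_pos: [0.4912, 0.2941, 0.2571]
tcp_rot: [0.001, 0.73, 0.684, 0.002]
contact_force: [0.3, 0.2, -1.1]
opening: 0.459
grasp_force: 35.6
```

```bash
python3 -c "
from h import *
go([.4909,.2934],.2536)"
```

```text
[0.4909, 0.2934] shares [-0.003 -0.001  0.017] tilt [0.0031 0.0013] yawerr -0.0004 tcp [0.4912 0.2941 0.2571] t 49.68 F [ 0.3  0.2 -1.1] open 39.2 gf 35.6
```

Lower the last few millimetres, release, and back straight up, then away towards the robot.

Emit:
drive_tool(plan=[{"delta_pos": [-0.003,-0.001,0.007],"rotation": [0,0,0]},{"delta_pos": [0,0,0.006],"rotation": [0,0,0]},{"delta_pos": [0,0,0.003],"rotation": [0,0,0]},{"delta_pos": [0,0,0],"rotation": [0,0,0]},{"delta_pos": [0,0,0],"rotation": [0,0,0]}])

```text
time_s: 50.1
tcp_pos: [0.4906, 0.2935, 0.2533]
tcp_rot: [0.0, 0.73, 0.684, 0.001]
contact_force: [-0.8, -0.2, 5.4]
opening: 0.464
grasp_force: 36.0
```

Emit:
drive_tool(plan=[{"delta_pos": [0,0,0],"rotation": [0,0,0]},{"delta_pos": [0,0,0],"rotation": [0,0,0]},{"delta_pos": [0,0,0],"rotation": [0,0,0]},{"delta_pos": [0,0,0],"rotation": [0,0,0]},{"delta_pos": [0,0,0],"rotation": [0,0,0]},{"delta_pos": [0,0,-0.05],"rotation": [0,0,0]},{"delta_pos": [0,0,-0.1],"rotation": [0,0,0]},{"delta_pos": [0,0,-0.15],"rotation": [0,0,0]},{"delta_pos": [0,0,-0.15],"rotation": [0,0,0]},{"delta_pos": [0,0,-0.15],"rotation": [0,0,0]},{"delta_pos": [0,0,-0.1],"rotation": [0,0,0]},{"delta_pos": [-0.1,-0.03,0],"rotation": [0,0,0]},{"delta_pos": [-0.17,-0.06,0],"rotation": [0,0,0]},{"delta_pos": [-0.17,-0.06,0],"rotation": [0,0,0]},{"delta_pos": [-0.17,-0.06,0],"rotation": [0,0,0]},{"delta_pos": [-0.17,-0.06,0],"rotation": [0,0,0]},{"delta_pos": [-0.17,-0.06,0],"rotation": [0,0,0]},{"delta_pos": [-0.17,-0.06,0],"rotation": [0,0,0]},{"delta_pos": [-0.17,-0.06,0],"rotation": [0,0,0]},{"delta_pos": [-0.17,-0.06,0],"rotation": [0,0,0]}], jaw=85)

```text
time_s: 51.77
tcp_pos: [0.3685, 0.0074, 0.393]
tcp_rot: [0.001, 0.729, 0.684, 0.0]
contact_force: [1.4, -0.7, 0.3]
opening: 0.995
grasp_force: 0.0
```

Emit:
drive_tool(plan=[{"delta_pos": [-0.17,-0.03,0],"rotation": [0,0,0]},{"delta_pos": [-0.17,-0.03,0],"rotation": [0,0,0]},{"delta_pos": [-0.17,0,0],"rotation": [0,0,0]},{"delta_pos": [-0.17,0,0],"rotation": [0,0,0]},{"delta_pos": [-0.17,0,0],"rotation": [0,0,0]},{"delta_pos": [-0.17,0,0],"rotation": [0,0,0]},{"delta_pos": [-0.1,0,0],"rotation": [0,0,0]},{"delta_pos": [0,0,0],"rotation": [0,0,0]},{"delta_pos": [0,0,0],"rotation": [0,0,0]}])

```text
time_s: 52.52
tcp_pos: [0.343, -0.215, 0.3926]
tcp_rot: [-0.0, 0.73, 0.683, 0.0]
contact_force: [-0.4, 1.5, 0.5]
opening: 0.998
grasp_force: 0.0
```

Run:
```python
from h import *
p,d=bot.camera('top');cv2.imwrite('pics/t6.png',p[:,:,::-1])
a=cv2.resize(p[220:327,120:260,::-1],None,fx=5.6,fy=5.6,interpolation=cv2.INTER_CUBIC)
cv2.imwrite('pics/t6c.png',a)
b=cv2.resize(p[:,:,::-1][120:360,110:510],None,fx=2,fy=2,interpolation=cv2.INTER_CUBIC);cv2.imwrite('pics/t6d.png',b)
# shift of each top between first and last picture
q=cv2.imread('pics/top0.png')
for n,(x0,y0,x1,y1) in dict(can=(128,228,160,262),tin=(190,240,236,282),mill=(154,270,182,300),mug=(195,135,265,195),bowl=(325,125,392,190),herb=(428,170,478,218),caddy=(205,290,240,325)).items():
    t=q[y0:y1,x0:x1];r=cv2.matchTemplate(p[:,:,::-1][y0-8:y1+8,x0-8:x1+8].copy(),t,cv2.TM_CCOEFF_NORMED);_,v,_,l=cv2.minMaxLoc(r);print(n,round(v,3),l[0]-8,l[1]-8)
```

```text
can 0.996 0 0
tin 0.96 0 0
mill 0.9 0 0
mug 1.0 0 0
bowl 1.0 0 0
herb 1.0 0 0
caddy 1.0 0 0
```

View pics/t6c.png

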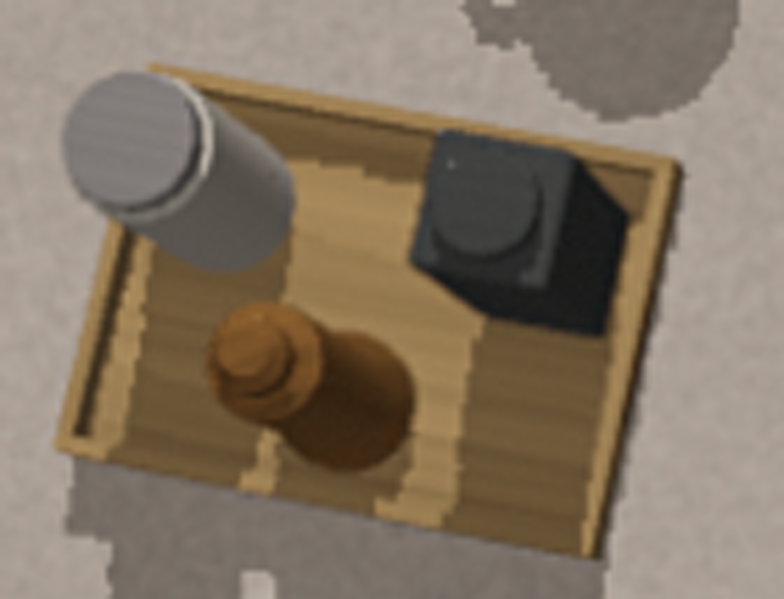

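View pics/t6d.png

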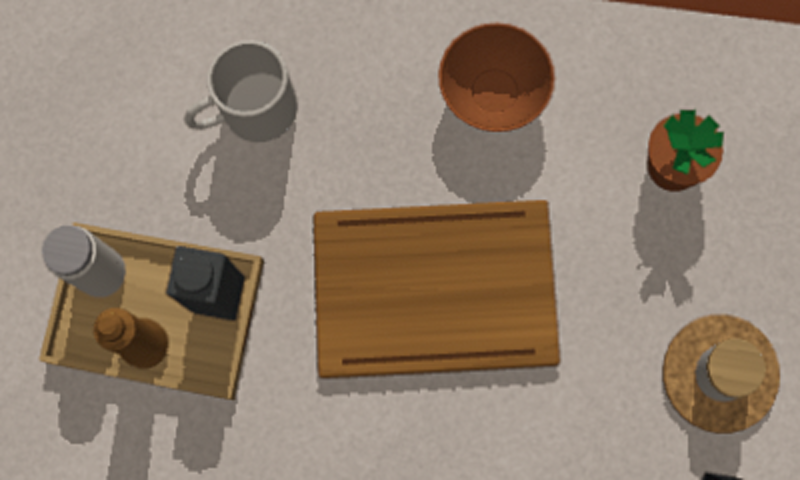

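The mill, canister and tin are back upright in their places, within a pixel of the first picture. The mug, bowl and herb haven't moved. The pot's lid is at (736,368) and the trivet's centre at (721,374), so I'll check how well the pot is centred.

```bash
python3 -c "
from h import *
f=lambda u,v:[[(u+.5)/2-.5+110,(v+.5)/2-.5+120]]
print(px2w('top',f(736.5,368),.065),px2w('top',f(721,374),.010))
o=bot.get_obs();print(o['time_s'])"
```

```text
[[ 0.52461037 -0.28372696  0.065     ]] [[ 0.52459521 -0.28307969  0.01      ]]
52.5667
```

The pot is centred within about 1 mm, so I'm handing the job in.

```bash
python3 -c "
from cell import bot
print(bot.sign_off())"
```

```text
the job is handed in; nothing more can be done
None
```

I handed the job in at 52.6 s: the salt pot stands within about 1 mm of the trivet's middle; the mill, canister and tin are back upright where they started, to within a camera pixel; and the mug, bowl and herb did not move.

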